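# Slide a board carrier onto a test stand's locating pin and hold it down

## Task

Lift the loose red cap off the locating pin of the blue-decked test stand, stand it open end down in the round recess of the green cap holder and let go of it. Then pick up the grey board carrier by its black grip, rest it on the tip of the pin with its hidden hole clearly to one side of the pin (about a centimetre) and the circuit-board end towards the brass contact field, and slide it across until it drops over the pin onto the deck. Push it down until the sprung deck is at its stop and finish while still holding the carrier pressed down there; leave the other things on the bench alone.

Things in the scene. Friction and masses are not known exactly. Their poses are not given: they have to be found in the camera images.
- cap_centre (a point): Red round cap, 25 mm across, 36 mm high, 25 g, closed flat top, open underneath (bore 16 mm wide, 28 mm deep), standing loosely over the stand's pin on the deck. The point is its centre, 18 mm above its lower rim; z is up along its axis. Grip it round its upper half, so that the fingertips stay above the holder; a lift of 30 mm clears the pin.
- holder_floor (a point): Green cap holder, a fixed block 56 x 56 x 14 mm with a round recess 30 mm wide and 11 mm deep, open at the top. The point is the centre of the recess floor, 3 mm above the bench; a cap standing in it has its centre 18 mm above this point.
- pin_tip (a point): Centre of the tip of the fixed steel locating pin: 10 mm across, 7 mm at the tip (2 mm chamfer), 42 mm above the bench, 10 mm above the raised deck. x points along the stand to the brass contact field, z up. The stand (base 160 x 100 x 16 mm, long along x) is fixed to the bench; its blue deck is 140 x 84 x 10 mm, top 32 mm above the bench.
- contacts (a point): Centre of the brass contact field (30 x 40 mm, flush) on the deck of the test stand, 35 mm from the pin along the stand's x axis, 32 mm above the bench (this point does not move with the deck).
- deck (a joint): How far the sprung deck is pushed down, m: 0 up, 0.006 at its stop. It carries the resting carrier without going down; besides the carrier's weight it takes about 3 N to start it and 8 N to reach the stop, and it springs back when let go.
- carrier_grip (a point): Grey board carrier lying flat: plate 120 x 64 x 10 mm, 0.18 kg. On its middle a boss 40 x 30 mm up to 22 mm above the underside, and on this the black grip, 40 mm along x, 24 mm wide along y, from 22 to 54 mm. The point is the grip's centre, 38 mm above the underside, straight above the hole. x points to the end with the green circuit board (34 x 52 mm, 40 mm off, up to 28 mm high). Grip across y.
- hole (a point): Centre of the mouth of the carrier's round locating hole, in its underside, hidden from above by the grip: 13 mm wide with a 2 mm chamfer, 22 mm deep. Axes as carrier_grip. Press only lightly (a few N) while it rests on the pin beside the hole: pushed hard there, or with the hole off along x, the carrier swivels between the fingers.
- board_end (a point): Point on the carrier's underside 35 mm from the hole along the carrier's x, beneath the circuit board; with the carrier on the pin the right way round it lies over the contacts point.
- bottle_c (a point): Bystander: upright orange flux bottle, 32 mm across, 102 mm high; point half-way up. Leave alone.
- spool_c (a point): Bystander: green and white wire spool, 54 mm across, 30 mm high; centre. Leave alone. Beyond it to the right front (about x 0.38, y -0.60, z 0.41 m) hangs the head of a fixed desk lamp, 130 mm across: keep the arm clear of it, and if it starts beside it, first move away to the left (+y).
- eraser_c (a point): Bystander: blue and white eraser, 21 x 42 x 12 mm; centre. Leave alone.
- brick_c (a point): Bystander: black power brick, 105 x 50 x 30 mm; centre. Leave alone.
Things that resemble listed ones, but are neither listed nor needed, are in the scene too. There is more than one size of the part that bears cap_centre; the job needs the smaller. There is more than one size of the part that bears holder_floor; the job needs the smaller.

How it is judged (in metres and radians):
On the way, in this order (a step that is already met when the one before it is completed fails the run):
1. the cap stands in the holder's recess, let go (horizontal distance between cap_centre and holder_floor below 0.006 m and z of cap_centre in the frame of holder_floor below 0.021 m and angle between cap_centre's own z axis and vertical below 0.12 rad and contact force between the fingers and cap below 0.05 N and linear speed of cap below 0.02 m/s), for 0.2 s.
2. the carrier rests level on the tip of the pin, its hole beside the pin (contact force between carrier and stand above 0.3 N and z of hole in the frame of pin_tip above -0.003 m and horizontal distance between hole and pin_tip between 0.004 and 0.025 m and angle between hole's own z axis and vertical below 0.2 rad), for 0.06 s.
3. the carrier has dropped over the pin, board end over the contacts (horizontal distance between hole and pin_tip below 0.0035 m and angle between hole's own z axis and vertical below 0.07 rad and z of hole in the frame of pin_tip below -0.008 m and horizontal distance between board_end and contacts below 0.015 m), for 0.1 s.
At the end, for the whole second after the job is handed in: Carrier on the pin (hole within 3.5 mm, level within 4 degrees, board-end point within 15 mm of contacts), at rest, still touched by the fingers (over 1 N) and keeping the deck down over 4.7 of 6 mm; cap upright on the recess floor of the holder (within 6 mm of centre, 3 mm of floor), let go (all of step 3 and horizontal distance between cap_centre and holder_floor below 0.006 m and z of cap_centre in the frame of holder_floor below 0.021 m and angle between cap_centre's own z axis and vertical below 0.12 rad and value of joint deck above 0.0047 m and contact force between the fingers and carrier above 1 N and linear speed of carrier below 0.02 m/s and contact force between the fingers and cap below 0.05 N); the arm keeps its last pose, push and grip.
It fails at once if the flux bottle is moved by more than 25 mm (distance of bottle_c from where it was at the start of the episode above 0.025 m).
It fails at once if the solder spool is moved by more than 25 mm (distance of spool_c from where it was at the start of the episode above 0.025 m).
It fails at once if the eraser is moved by more than 25 mm (distance of eraser_c from where it was at the start of the episode above 0.025 m).
It fails at once if the power brick is moved by more than 25 mm (distance of brick_c from where it was at the start of the episode above 0.025 m).
It also fails if it takes over 61 s, if anything falls off the work surface, if the arm or the gripper's body presses on something with over 40 N, if the wrist force passes 120 N, or if a joint passes its speed limit or range.

## Robot

A 7-joint arm with a two-finger parallel gripper is mounted at the origin on a cart in front of the work surface, level with it; the furniture and walls round the work are solid. World frame = base frame: x ahead of the robot, y to its left, z up, the work surface at z = 0. Lengths are in mm, angles in degrees, forces in N, time in s.
With the tool pointing down it reaches from about 400 to 850 mm from the base axis. Payload 6.9 kg.
Tool frame: the origin (TCP) lies at the very end of the fingers, on their centre line; the grasp point (between the pads) lies 19 mm behind it; y points along the fingers, z is the direction in which the jaws open and shut, and the axes are right-handed (so a half turn about y gives the same grasp; the last joint's range is limited). The gripper opens to 85 mm and grips with 20 to 120 N. Pads are 22 mm wide; open, the fingers measure 114 mm over their backs; the gripper's body (76 mm by 85 mm) begins 54 mm behind the grasp point. The pads swing forward as they close: fully open they stand 13 mm farther back than shut.
Start: joints at [-70.388, 29.078, -13.613, 85.955, 7.202, 65.827, -8.869], TCP at [146.641, 607.543, 231.275] pointing down, gripper open.
Joint ranges: [-176.47, 176.47], [-13.61, 117.27], [-81.72, 77.17], [0.22, 143.17], [-87.28, 267.28], [10, 112.55], [-165.47, 165.47]. Speed limits (degrees/s): [136.94, 136.94, 180, 180, 180, 180, 180].

## Interface

Orientations are given as [roll, pitch, yaw] about the fixed x, y, z axes, in that order (R = Rz(yaw) Ry(pitch) Rx(roll)).
In Python, from cell import manip, viewer gives the robot as it stands.
- The arm moves only by the tool carry_out, never from a script. Its argument "series" is a list that holds one entry, the list of rows, each a list of 7 numbers: the shift along the tool's x, y, z in mm, then the turn, a rotation vector about the tool's x, y, z in rad, then the closure, from -1 (fully open) to 1 (shut). In form: [[[x, y, z, rx, ry, rz, grip], ...]]. A call has 1 to 8 rows; each row shifts and turns the commanded pose from where the row before left it, along the tool's axes as they then stand; what a row does not reach is not made up. A row lasts 1/12 s, in which the tool goes at most 41.7 mm and 7.16 degrees, less where a joint would pass 70% of its speed; a pose out of reach is approached as far as the arm can. A call with a gripper value outside its range is refused whole. The fingers move at their own pace and stop on an object; "squeeze" is the grip in N (left out, the last holds). Time passes only in rows, so rows that do not move let the fingers close. It gives the time, the measured TCP pose, the force and the opening at its end, in the units of the state.
- manip.get_state(): the state, without advancing time (a new reading comes with each control period).
- viewer.camera(name): name is "scene" or "top"; returns the picture (384x512x3 uint8, red, green, blue); there is no depth.
- viewer.camera_model(name): a dict with "vfov" (degrees; the focal length in pixels is half the picture's height over the tangent of half this angle, whatever the lens; pixels are square), "cx", "cy" (the principal point, pixels), "k1" (the pictures are not rectified: a ray, as slopes to the right and down, at radius r is drawn at 1 + k1 r^2 times it, then the intrinsics apply), "rvec" (rotation vector, rad) and "tvec" (3), from world to camera coordinates, as OpenCV has them. Camera axes: x right, y down, z forward; pixel columns grow to the right and rows downward; lengths in mm; the calibration is good to about 2 mm. A picture is of the moment at which its call begins. camera_model takes no time and is no camera call.
- manip.job_done(): hands the job in, once; it reports no verdict.
The state is a dict: "time": time; "joint_pos": joint angles; "qvel": joint speeds; "effort": joint torques, N m; "tcp_pos": TCP position; "tcp_rot": TCP orientation; "force": force on the tool from outside, world axes, zero at the start; "torque": the same for the moment, N m; "grip_width": finger opening in mm.
Only numpy, scipy, OpenCV 4.12 (cv2) and the standard library are available. Lean on these libraries where they do the work, as an engineer would, in place of code of your own. Each camera call takes 0.05 s, during which the arm holds its last target.

## Working session

There is one attempt and no reset: what is moved stays moved. The work goes in short steps, Python scripts to look and compute and a tool call to move; the robot and the scene stay as the last step left them, time stands still between calls to the robot, and variables do not carry over. Pictures are saved under pics/ and viewed, and the job is handed in when it is done.

Besides the shell and the picture viewer there is one more tool, called after ">>>" as name(argument=value, ...) on one line, values as JSON. carry_out: Moves the arm, as the interface text tells. Its arguments: {"type":"object","properties":{"series":{"type":"array"},"squeeze":{"type":"number"}},"required":["series"]}

```bash
ls -la; mkdir -p pics; python3 - <<'E'
from cell import manip, viewer
import cv2
for n in ("scene","top"):
    im=viewer.camera(n); cv2.imwrite(f"pics/{n}0.png",cv2.cvtColor(im,cv2.COLOR_RGB2BGR)); 
    print(viewer.camera_model(n))
print(manip.get_state())
E
```

```text
total 12
drwxr-xr-x  3 agent agent 4096 Dec  7 06:34 .
drwxr-xr-x 23 root  root  4096 Dec  7 06:34 ..
drwxr-xr-x  2 agent agent 4096 Dec  7 06:34 pics
{'vfov': 51.473751780094396, 'cx': 254.76112425390343, 'cy': 191.4429915960743, 'k1': -0.0200976493670573, 'rvec': array([ 2.19021302, -0.93811559,  0.39857216]), 'tvec': array([-378.0154652 ,  351.70469298,  696.7522549 ])}
{'vfov': 53.873879111503506, 'cx': 255.12562445875548, 'cy': 196.33901856893758, 'k1': -0.040089662902910814, 'rvec': array([ 2.14145427, -2.15574142,  0.13881717]), 'tvec': array([  48.22814046,  569.47827499, 1055.59876081])}
{'time': 0.1, 'joint_pos': array([-70.3882151 ,  29.12203385, -13.60870405,  86.00255458,
         7.19977946,  65.82739354,  -8.86831754]), 'qvel': array([ 0.05540182, -0.13722285,  0.02828875, -0.18854922, -0.02193267,
        0.05431466,  0.00822402]), 'effort': array([-4.55866437e-03, -6.21840048e+01, -2.19424412e+00, -2.50206131e+01,
        1.25862178e-02,  7.75626220e-03, -1.20480615e-05]), 'tcp_pos': array([146.57545196, 607.10465   , 230.50442902]), 'tcp_rot': array([-9.00935645e+01,  1.13216000e-04, -1.35670579e+01]), 'force': array([-0.07043849,  0.70100338,  0.77167666]), 'torque': array([ 0.02595036, -0.01999307,  0.04116935]), 'grip_width': 85.03706015145154}
```

View pics/scene0.png

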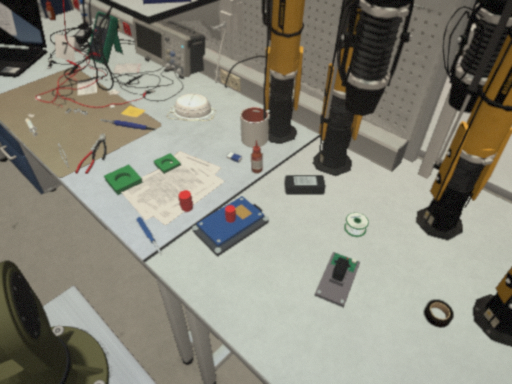

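View pics/top0.png

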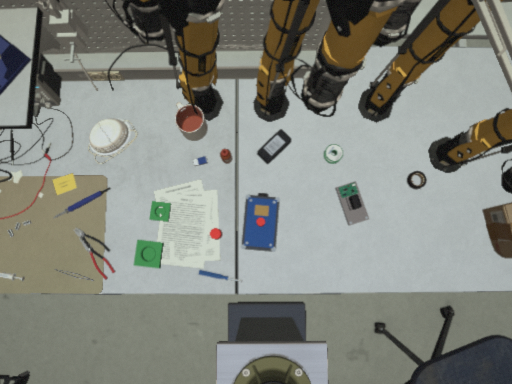

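The scene view shows the stand at about (231,222) with the pin cap at (230,213), the carrier at (340,275), holders at (123,179) and (166,162), and a second red cap at (185,200). Next I'll enlarge and locate these.

```bash
cat > h.py <<'E'
import numpy as np, cv2
from cell import manip, viewer
def cam(n):
    m=viewer.camera_model(n); f=192/np.tan(np.radians(m['vfov']/2))
    K=np.array([[f,0,m['cx']],[0,f,m['cy']],[0,0,1]]); D=np.array([m['k1'],0,0,0,0.])
    return K,D,np.array(m['rvec'],float),np.array(m['tvec'],float)
def proj(n,P):
    K,D,r,t=cam(n); return cv2.projectPoints(np.atleast_2d(np.array(P,float)),r,t,K,D)[0][:,0]
def back(n,uv,z):
    K,D,r,t=cam(n); R=cv2.Rodrigues(r)[0]
    q=cv2.undistortPointsIter(np.array(uv,float).reshape(-1,1,2),K,D,None,None,(3,100,1e-9))[:,0]
    c=-R.T@t; d=np.c_[q,np.ones(len(q))]@R
    z=np.broadcast_to(z,len(d)); return c+d*((z-c[2])/d[:,2])[:,None]
def crop(n,name,u0,v0,u1,v1,s):
    im=cv2.cvtColor(viewer.camera(n),cv2.COLOR_RGB2BGR) if not isinstance(n,np.ndarray) else n
    cv2.imwrite('pics/'+name,cv2.resize(im[v0:v1,u0:u1],None,fx=s,fy=s,interpolation=cv2.INTER_CUBIC))
E
python3 - <<'E'
from h import *
t=cv2.imread('pics/top0.png');s=cv2.imread('pics/scene0.png')
crop(t,'t1.png',130,170,290,290,5);crop(t,'t2.png',300,150,400,240,6)
crop(s,'s1.png',90,140,280,270,4);crop(s,'s2.png',300,240,380,310,8)
for n in('top','scene'):
    print(n,proj(n,[[0,0,0],[400,0,0],[146,607,231],[500,0,0],[500,400,0],[380,-600,410]]).round(0).tolist())
E
```

```text
top [[272.0, 398.0], [271.0, 255.0], [12.0, 369.0], [270.0, 221.0], [136.0, 222.0], [591.0, 266.0]]
scene [[41.0, 390.0], [210.0, 257.0], [-55.0, 113.0], [241.0, 233.0], [143.0, 159.0], [652.0, 387.0]]
```

View pics/t1.png

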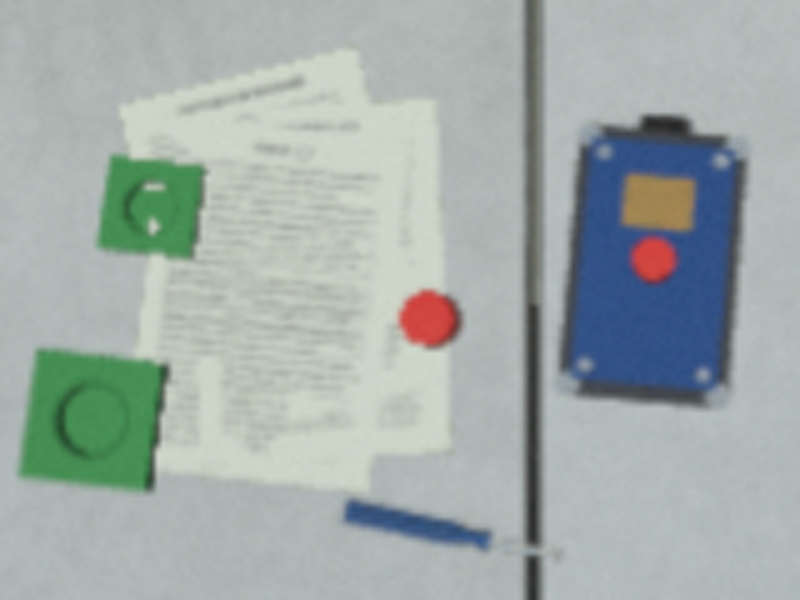

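View pics/t2.png

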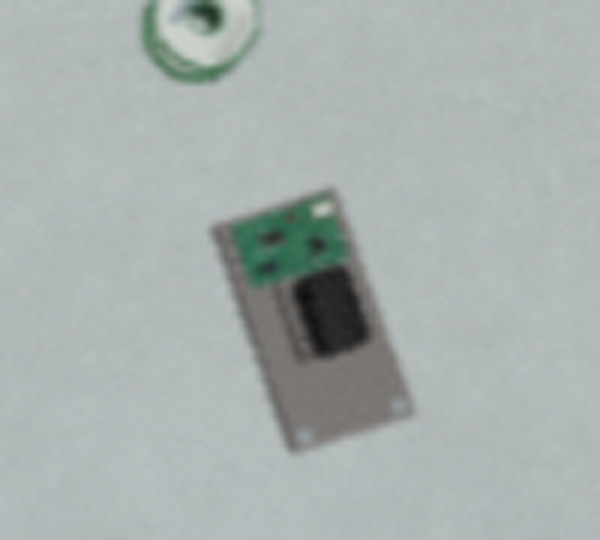

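View pics/s1.png

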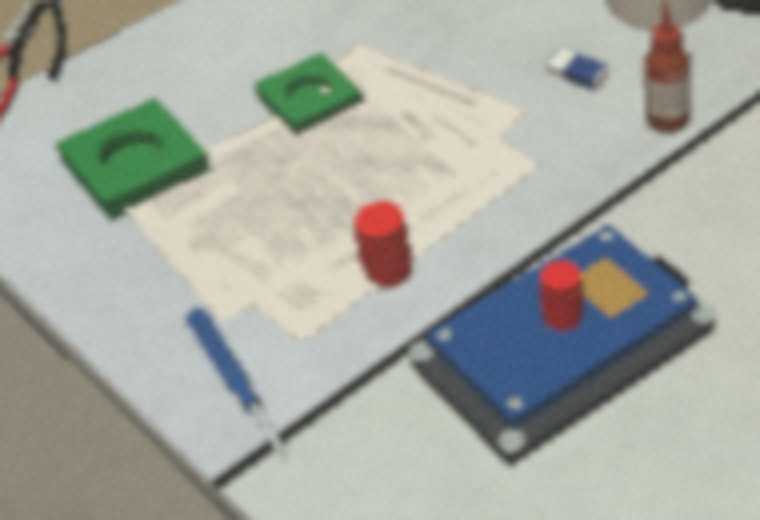

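View pics/s2.png

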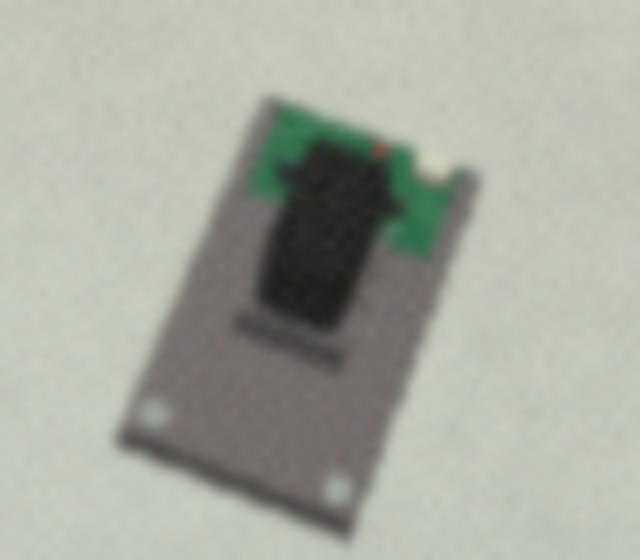

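The top crop shows the small cap on the pin (deck, full-image about (261,222)), the larger cap at (216,234), the small holder at (160,211) and the large one at (149,254). The carrier grip is at about (355,201), with the board end up.

```bash
cat > loc.py <<'E'
from h import *
def seg(im,cond,u0,v0,u1,v1):
    m=np.zeros(im.shape[:2],np.uint8); f=im.astype(int); B,G,R=f[...,0],f[...,1],f[...,2]
    m[v0:v1,u0:u1]=(cond(R,G,B)[v0:v1,u0:u1])*255
    n,l,st,_=cv2.connectedComponentsWithStats(m); k=1+np.argmax(st[1:,4]); return np.uint8(l==k)*255
def rectfit(n,mask,z):
    c=max(cv2.findContours(mask,cv2.RETR_EXTERNAL,cv2.CHAIN_APPROX_NONE)[0],key=cv2.contourArea)
    P=back(n,c[:,0],z)[:,:2].astype(np.float32); return cv2.minAreaRect(P)
E
python3 - <<'E'
from loc import *
T=cv2.imread('pics/top0.png');S=cv2.imread('pics/scene0.png')
red=lambda R,G,B:(R>130)&(G<90)&(B<90)
rd2=lambda R,G,B:(R>90)&(G<R*.5)&(B<R*.5)
blue=lambda R,G,B:(B>R*1.5)&(B>80)
grn=lambda R,G,B:(G>R*1.4)&(G>B*1.2)&(G>80)
for n,im,boxes in (('top',T,dict(cap=(250,212,272,234),big=(205,225,228,245),deck=(238,190,285,255),hol=(146,198,174,225),holbig=(130,235,166,272))),
                   ('scene',S,dict(cap=(220,200,242,224),big=(175,185,196,214),deck=(190,195,270,250),hol=(150,150,184,176),holbig=(100,160,146,197)))):
    for k,b in boxes.items():
        c={'cap':red,'big':red,'deck':blue,'hol':grn,'holbig':grn}[k]
        m=seg(im,c,*b); mo=cv2.moments(m,True); uv=[[mo['m10']/mo['m00'],mo['m01']/mo['m00']]]
        z={'cap':68,'big':40,'deck':32,'hol':14,'holbig':14}[k]
        print(n,k,int(mo['m00']),np.round(uv,2).tolist(),back(n,uv,z).round(1).tolist(),rectfit(n,m,z))
E
```

```text
top cap 55 [[260.22, 221.47]] [[494.9, 30.5, 68.0]] ((494.7911071777344, 29.69967269897461), (19.55848503112793, 19.5607852935791), 89.60767364501953)
top big 84 [[215.55, 233.33]] [[463.7, 158.2, 40.0]] ((463.223876953125, 158.4059600830078), (25.917104721069336, 25.644956588745117), 89.68663024902344)
top deck 1201 [[259.92, 224.21]] [[489.4, 31.1, 32.0]] ((495.3582458496094, 30.60110092163086), (87.09144592285156, 142.34361267089844), 84.49311828613281)
top hol 324 [[159.57, 210.74]] [[532.1, 327.6, 14.0]] ((532.0413818359375, 327.5489501953125), (55.81267547607422, 54.04098892211914), 83.20709228515625)
top holbig 650 [[148.01, 253.46]] [[407.0, 358.4, 14.0]] ((407.2118225097656, 358.53289794921875), (75.44403076171875, 73.32548522949219), 83.56246185302734)
scene cap 78 [[229.6, 210.77]] [[489.1, 23.4, 68.0]] ((487.210693359375, 18.557029724121094), (45.84576416015625, 20.64867401123047), 55.9327278137207)
scene big 96 [[184.07, 196.04]] [[462.7, 160.3, 40.0]] ((462.6033020019531, 159.43601989746094), (37.041099548339844, 27.2076416015625), 62.96495056152344)
scene deck 1223 [[227.4, 222.93]] [[480.7, 24.2, 32.0]] ((494.25311279296875, 28.285127639770508), (88.88137817382812, 142.92808532714844), 85.12845611572266)
scene hol 261 [[166.34, 162.49]] [[527.4, 322.8, 14.0]] ((528.1014404296875, 323.0518798828125), (59.341373443603516, 53.24750900268555), 82.57148742675781)
scene holbig 583 [[122.61, 178.33]] [[405.3, 355.2, 14.0]] ((405.6156311035156, 355.7208251953125), (87.16300201416016, 75.42366790771484), 85.03607940673828)
```

```bash
cat > fit.py <<'E'
from loc import *
from scipy.optimize import minimize
SS=8
def box(lx,ly,z0,z1,cx=0,cy=0):
    return np.array([[cx+sx*lx/2,cy+sy*ly/2,z] for sx in(-1,1) for sy in(-1,1) for z in(z0,z1)])
def cyl(r,z0,z1):
    a=np.linspace(0,2*np.pi,32,False); return np.array([[r*np.cos(t),r*np.sin(t),z] for t in a for z in(z0,z1)])
def place(P,x,y,yaw):
    c,s=np.cos(yaw),np.sin(yaw); return np.c_[x+c*P[:,0]-s*P[:,1],y+s*P[:,0]+c*P[:,1],P[:,2]]
def render(n,P,roi):
    u0,v0,u1,v1=roi; q=proj(n,P); q=(q-[u0,v0]+.5)*SS-.5
    m=np.zeros(((v1-v0)*SS,(u1-u0)*SS),np.uint8)
    cv2.fillConvexPoly(m,cv2.convexHull(np.float32(q*16)).round().astype(np.int32),255,shift=4)
    m=cv2.GaussianBlur(m,(0,0),SS*.45)
    return cv2.resize(m,(u1-u0,v1-v0),interpolation=cv2.INTER_AREA)/255.
def fit(views,P,x0,rot=True):
    # views: list of (cam, softmask full, roi)
    def cost(p):
        Q=place(P,p[0],p[1],p[2] if rot else 0)
        return sum(((render(n,Q,r)-m[r[1]:r[3],r[0]:r[2]])**2).sum() for n,m,r in views)
    best=None
    s=np.array([[0,0,0],[6,0,0],[0,6,0],[0,0,.1]]) 
    r=minimize(cost,x0,method='Nelder-Mead',options=dict(initial_simplex=np.array(x0)+s,xatol=.01,fatol=1e-4,maxiter=400))
    return r.x,r.fun
def soft(im,num,lo,hi):
    f=im.astype(float); return np.clip((num(f[...,2],f[...,1],f[...,0])-lo)/(hi-lo),0,1)
E
python3 - <<'E'
from fit import *
T=cv2.imread('pics/top0.png');S=cv2.imread('pics/scene0.png')
redn=lambda R,G,B:(R-np.maximum(G,B))/(R+20)
grnn=lambda R,G,B:(G-np.maximum(R,B))/(G+20)
blun=lambda R,G,B:(B-np.maximum(R,R))/(B+20)
rois=dict(cap=((251,212,271,233),(222,202,240,224)),big=((206,225,226,245),(176,187,195,213)),
 hol=((146,198,174,225),(150,150,184,176)),holbig=((130,235,166,272),(100,160,146,197)),deck=((238,190,285,255),(190,195,270,250)))
def run(k,num,lo,hi,P,x0,rot):
    mt=soft(T,num,lo,hi);ms=soft(S,num,lo,hi)
    if k=='deck':
        # fill red cap / brass with 1
        for im,m in((T,mt),(S,ms)):
            mm=(m>.5).astype(np.uint8); f=im.astype(float)
            w=(f[...,2]>f[...,0]*1.25); m[w]=np.maximum(m[w],1)
    if k.startswith('hol'):
        for m in (mt,ms):
            mm=cv2.morphologyEx((m>.5).astype(np.uint8),cv2.MORPH_CLOSE,np.ones((9,9),np.uint8)); e=cv2.erode(mm,np.ones((5,5),np.uint8)); m[e>0]=1
    vt=('top',mt,rois[k][0]);vs=('scene',ms,rois[k][1])
    for nm,v in(('top',[vt]),('scene',[vs]),('both',[vt,vs])):
        p,c=fit(v,P,x0,rot); print(k,nm,p.round(2),'yaw',round(np.degrees(p[2]),1),'cost',round(c,2))
run('cap',redn,.1,.6,cyl(12.5,32,68),[495,30,0],False)
run('big',redn,.1,.6,cyl(16,0,40),[463,158,0],False)
run('hol',grnn,.08,.4,box(56,56,0,14),[530,325,-.1],True)
run('deck',blun,.2,.5,box(140,84,22,32),[495,30,-.1],True)
E
```

```text
cap top [4.9587e+02 3.0360e+01 1.0000e-02] yaw 0.8 cost 6.9
cap scene [4.9599e+02 2.9870e+01 4.0000e-02] yaw 2.5 cost 20.96
cap both [4.9596e+02 3.0000e+01 5.0000e-02] yaw 3.0 cost 27.97
big top [4.6453e+02 1.6090e+02 2.0000e-02] yaw 1.0 cost 7.05
big scene [ 4.6649e+02  1.6422e+02 -1.7000e-01] yaw -9.9 cost 15.63
big both [ 4.6546e+02  1.6218e+02 -5.0000e-02] yaw -2.9 cost 28.34
hol top [ 5.3237e+02  3.2927e+02 -1.4000e-01] yaw -7.8 cost 24.81
hol scene [ 5.3306e+02  3.3193e+02 -1.9000e-01] yaw -11.1 cost 53.94
hol both [ 5.3233e+02  3.2946e+02 -1.8000e-01] yaw -10.4 cost 81.08
deck top [ 4.956e+02  3.028e+01 -9.000e-02] yaw -5.4 cost 87.0
deck scene [ 4.9646e+02  3.0690e+01 -1.0000e-01] yaw -5.8 cost 267.67
deck both [ 4.9582e+02  3.0350e+01 -1.0000e-01] yaw -5.6 cost 357.27
```

```bash
cat > fit2.py <<'E'
from fit import *
def fitm(views,parts,x0):
    def cost(p):
        s=0
        for n,m,r in views:
            R=np.max([render(n,place(P,*p),r) for P in parts],0); s+=((R-m[r[1]:r[3],r[0]:r[2]])**2).sum()
        return s
    s=np.array([[0,0,0],[6,0,0],[0,6,0],[0,0,.1]])
    r=minimize(cost,x0,method='Nelder-Mead',options=dict(initial_simplex=np.array(x0)+s,xatol=.01,fatol=1e-4,maxiter=400)); return r.x,r.fun
E
python3 - <<'E'
from fit2 import *
T=cv2.imread('pics/top0.png');S=cv2.imread('pics/scene0.png')
# brass
for n,im,b in(('top',T,(250,203,272,220)),('scene',S,(232,200,256,222))):
    m=seg(im,lambda R,G,B:(R>B*1.5)&(G>R*.6)&(R>110),*b); mo=cv2.moments(m,True)
    print('brass',n,int(mo['m00']),back(n,[[mo['m10']/mo['m00'],mo['m01']/mo['m00']]],32).round(1))
def csoft(im,roi):
    L=im[...,1].astype(float); u0,v0,u1,v1=roi; bg=np.median(np.r_[L[v0,u0:u1],L[v1-1,u0:u1]]); 
    f=im.astype(float); sat=f.max(2)-f.min(2); pl=110
    d=(bg-L)/(bg-100); return np.clip(d,0,1),bg
rt=(332,176,374,230);rs=(310,246,365,310)
f=T[205:215,348:352].mean((0,1)),S[283:290,325:335].mean((0,1));print(f)
parts=[box(120,64,0,10),box(40,24,22,54),box(34,52,10,28,40,0)]
mt,bt=csoft(T,rt);ms,bs=csoft(S,rs);print(bt,bs)
x0=[560,-230,.2]
u=back('top',[[354.5,201]],54)[0];print(u);x0=[u[0],u[1],.25]
vt=('top',mt,rt);vs=('scene',ms,rs)
for nm,v in(('top',[vt]),('scene',[vs]),('both',[vt,vs])):
    p,c=fitm(v,parts,x0);print(nm,p.round(2),np.degrees(p[2]).round(1),round(c,1))
# overlays
def ov(n,im,items,roi,s,name):
    u0,v0,u1,v1=roi;o=cv2.resize(im[v0:v1,u0:u1],None,fx=s,fy=s,interpolation=cv2.INTER_CUBIC)
    for P,q in items:
        c=cv2.convexHull(np.float32((proj(n,place(P,*q))-[u0,v0]+.5)*s)).astype(np.int32);cv2.polylines(o,[c],True,(0,255,255),1)
    cv2.imwrite('pics/'+name,o)
hol=(532.4,329.4,-.14);pt=cyl(15,14,14)
it=[(box(56,56,14,14),hol),(box(56,56,0,0),hol),(cyl(15,14,14),hol),(cyl(15,3,3),hol),(cyl(12.5,32,68),(496,30,0)),(box(140,84,32,32),(495.8,30.3,-.097))]
a=[(P,p) for P in parts]
ov('top',T,it,(140,195,290,260),5,'ot.png');ov('scene',S,it,(145,145,275,255),6,'os.png')
ov('top',T,a,rt,9,'oc.png');ov('scene',S,a,rs,8,'ocs.png')
E
```

```text
brass top 119 [[530.4  27.2  32. ]]
brass scene 129 [[529.7  25.6  32. ]]
(array([ 99.775, 101.925, 105.15 ]), array([107.75714286, 109.92857143, 115.51428571]))
186.0 198.0
[ 552.27019578 -239.12046397   54.        ]
top [ 5.5250e+02 -2.4248e+02  3.0000e-01] 17.3 31.2
scene [ 5.5017e+02 -2.4475e+02  3.1000e-01] 17.8 111.6
both [ 5.5153e+02 -2.4389e+02  3.1000e-01] 17.6 153.7
```

View pics/ot.png

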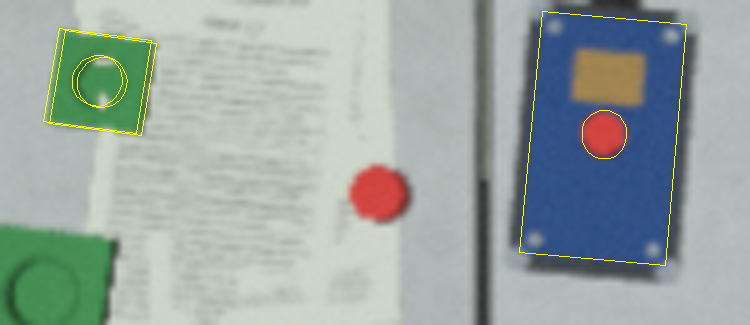

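View pics/os.png

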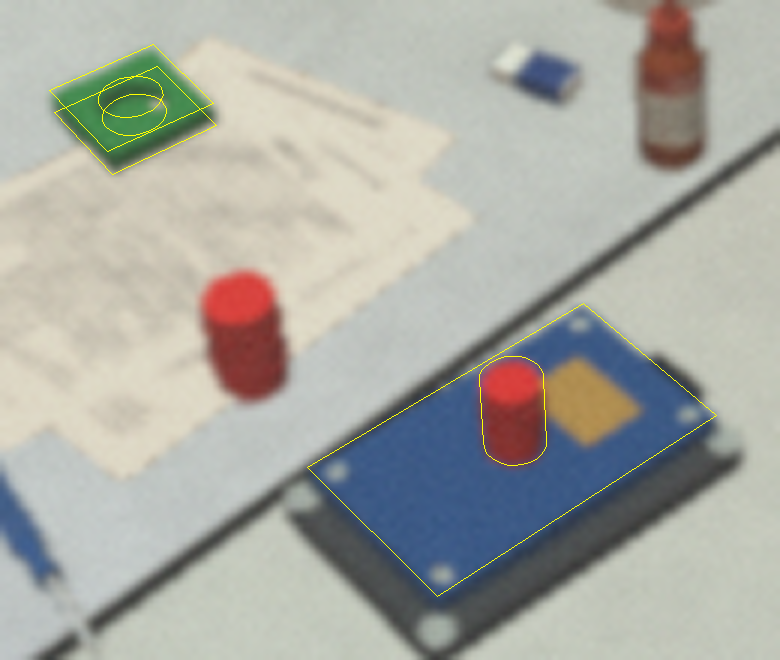

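View pics/oc.png

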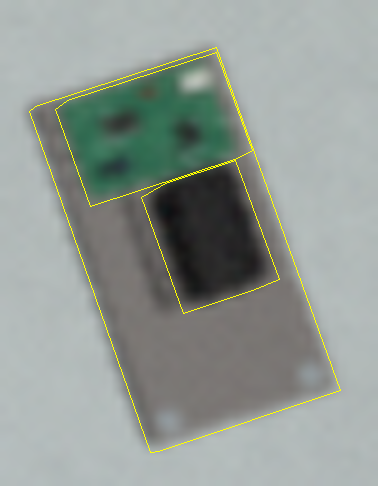

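View pics/ocs.png

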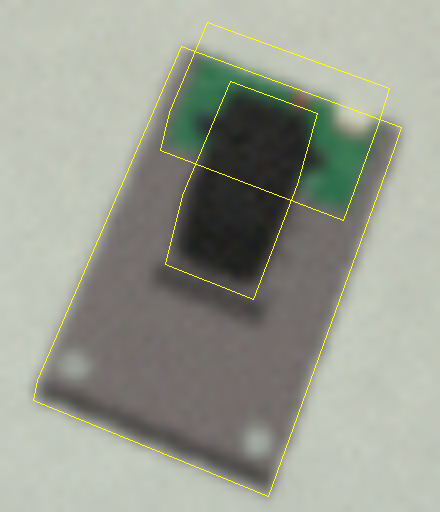

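```bash
cat > go.py <<'E'
from h import *
from scipy.spatial.transform import Rotation as Ro
def delta(x,y,z,yaw=None):
    s=manip.get_state(); R=Ro.from_euler('xyz',s['tcp_rot'],degrees=True)
    t=Ro.from_euler('xyz',[-90,0,s['tcp_rot'][2] if yaw is None else yaw],degrees=True)
    d=R.inv().apply(np.array([x,y,z])-s['tcp_pos'])
    print('t',round(s['time'],2),'pos',s['tcp_pos'].round(2),'rot',s['tcp_rot'].round(2),'F',s['force'].round(2),'T',s['torque'].round(2),'w',round(s['grip_width'],1))
    print('delta tool',d.round(2),'rotvec',(R.inv()*t).as_rotvec().round(4),'dist',np.linalg.norm(d).round(1))
if __name__=='__main__':
    import sys; delta(*map(float,sys.argv[1:]))
E
python3 go.py 496 30 140 -5.5
python3 - <<'E'
from fit2 import *
T=cv2.imread('pics/top0.png');S=cv2.imread('pics/scene0.png')
rt=(332,176,374,230);rs=(310,246,365,310)
def cs(im,roi):
    L=im[...,1].astype(float);u0,v0,u1,v1=roi;bg=np.median(np.r_[L[v0,u0:u1],L[v1-1,u0:u1]]);return np.clip((bg-L)/(bg-112),0,1)
vt=('top',cs(T,rt),rt);vs=('scene',cs(S,rs),rs);parts=[box(120,64,0,10),box(40,24,22,54)]
for v in([vt],[vs],[vt,vs]):
    p,c=fitm(v,parts,[551,-241,.3]);print('carrier',p.round(2),np.degrees(p[2]).round(1),c.round(1))
def dk(im):
    L=im.astype(float).max(2);return np.clip((85-L)/(85-45),0,1)
rt=(344,190,364,212);rs=(329,255,354,285)
vt=('top',dk(T),rt);vs=('scene',dk(S),rs)
for v in([vt],[vs],[vt,vs]):
    p,c=fitm(v,[box(40,24,22,54)],[551,-241,.3]);print('grip',p.round(2),np.degrees(p[2]).round(1),c.round(1))
E
```

```text
t 0.1 pos [146.58 607.1  230.5 ] rot [-90.09   0.   -13.57] F [-0.07  0.7   0.77] T [ 0.03 -0.02  0.04] w 85.0
delta tool [ 475.05   91.29 -478.88] rotvec [ 1.600e-03 -1.408e-01 -1.000e-04] dist 680.7
carrier [ 5.5251e+02 -2.4262e+02  3.0000e-01] 17.2 12.3Traceback (most recent call last):
  File "<stdin>", line 8, in <module>
  File "fit2.py", line 9, in fitm
    r=minimize(cost,x0,method='Nelder-Mead',options=dict(initial_simplex=np.array(x0)+s,xatol=.01,fatol=1e-4,maxiter=400)); return r.x,r.fun
    res = _minimize_neldermead(fun, x0, args, callback, bounds=bounds,
                               **options)
    fxcc = func(xcc)
    fx = function(np.copy(x), *(wrapper_args + args))
  File "fit2.py", line 6, in cost
    R=np.max([render(n,place(P,*p),r) for P in parts],0); s+=((R-m[r[1]:r[3],r[0]:r[2]])**2).sum()
              ~~~~~~^^^^^^^^^^^^^^^^^
  File "fit.py", line 11, in render
    u0,v0,u1,v1=roi; q=proj(n,P); q=(q-[u0,v0]+.5)*SS-.5
                       ~~~~^^^^^
  File "h.py", line 8, in proj
    K,D,r,t=cam(n); return cv2.projectPoints(np.atleast_2d(np.array(P,float)),r,t,K,D)[0][:,0]
            ~~~^^^
  File "h.py", line 4, in cam
    m=viewer.camera_model(n); f=192/np.tan(np.radians(m['vfov']/2))
ValueError: time passes only in moves, steps and waits
```

>>> carry_out(series=[[[28,2,-28,0,-0.009,0,-1],[28,2,-28,0,-0.009,0,-1],[28,2,-28,0,-0.009,0,-1],[28,2,-28,0,-0.009,0,-1],[28,2,-28,0,-0.009,0,-1],[28,2,-28,0,-0.009,0,-1],[28,2,-28,0,-0.009,0,-1],[28,2,-28,0,-0.009,0,-1]]])

```text
time: 0.77
tcp_pos: [320.7, 340.7, 215.1]
tcp_rot: [-90.0, 0.0, -9.4]
force: [-0.0, 1.0, 0.0]
grip_width: 85.5
```

```bash
python3 - <<'E'
s=open('h.py').read()
s=s.replace("    m=viewer.camera_model(n);","    m=CM[n];").replace("def cam(n):","import os,pickle\nif not os.path.exists('cm.pkl'): pickle.dump({n:viewer.camera_model(n) for n in('top','scene')},open('cm.pkl','wb'))\nCM=pickle.load(open('cm.pkl','rb'))\ndef cam(n):")
open('h.py','w').write(s)
E
python3 go.py 496 30 140 -5.5
python3 - <<'E'
from fit2 import *
T=cv2.imread('pics/top0.png');S=cv2.imread('pics/scene0.png')
rt=(332,176,374,230);rs=(310,246,365,310)
def cs(im,roi):
    L=im[...,1].astype(float);u0,v0,u1,v1=roi;bg=np.median(np.r_[L[v0,u0:u1],L[v1-1,u0:u1]]);return np.clip((bg-L)/(bg-112),0,1)
vt=('top',cs(T,rt),rt);vs=('scene',cs(S,rs),rs);parts=[box(120,64,0,10),box(40,24,22,54)]
for v in([vt],[vs],[vt,vs]):
    p,c=fitm(v,parts,[551,-241,.3]);print('carrier',p.round(2),np.degrees(p[2]).round(1),c.round(1))
def dk(im):
    L=im.astype(float).max(2);return np.clip((85-L)/(85-45),0,1)
rt=(344,190,364,212);rs=(329,255,354,285)
vt=('top',dk(T),rt);vs=('scene',dk(S),rs)
for v in([vt],[vs],[vt,vs]):
    p,c=fitm(v,[box(40,24,22,54)],[551,-241,.3]);print('grip',p.round(2),np.degrees(p[2]).round(1),c.round(1))
E
```

```text
t 0.77 pos [320.75 340.69 215.07] rot [-9.002e+01  1.000e-02 -9.410e+00] F [-0.03  1.03  0.04] T [ 0.01 -0.06 -0.02] w 85.5
delta tool [ 223.69   75.13 -277.85] rotvec [ 0.0003 -0.0682 -0.0001] dist 364.5
carrier [ 5.5251e+02 -2.4262e+02  3.0000e-01] 17.2 12.3
carrier [ 5.5178e+02 -2.4434e+02  3.0000e-01] 17.2 15.8
carrier [ 5.5208e+02 -2.4362e+02  3.0000e-01] 17.4 35.6
grip [ 5.5241e+02 -2.4339e+02  3.3000e-01] 18.8 20.0
grip [ 5.5154e+02 -2.4458e+02  3.6000e-01] 20.6 26.5
grip [ 5.5293e+02 -2.4401e+02  3.5000e-01] 20.0 48.0
```

>>> carry_out(series=[[[25,6,-31,0,-0.008,0,-0.5],[25,6,-31,0,-0.008,0,-0.5],[25,6,-31,0,-0.008,0,-0.5],[25,6,-31,0,-0.008,0,-0.5],[25,6,-31,0,-0.008,0,-0.5],[25,6,-31,0,-0.008,0,-0.5],[25,6,-31,0,-0.008,0,-0.5],[25,6,-31,0,-0.008,0,-0.5]]])

```text
time: 1.43
tcp_pos: [485.0, 67.8, 166.9]
tcp_rot: [-90.0, 0.0, -5.7]
force: [0.6, 1.0, -0.6]
grip_width: 64.0
```

```bash
python3 go.py 496 30 100 -5.5
```

```text
t 1.43 pos [484.99  67.78 166.93] rot [-9.001e+01  1.000e-02 -5.750e+00] F [ 0.58  0.96 -0.58] T [ 0.04 -0.03  0.01] w 64.0
delta tool [ 14.75  66.93 -36.48] rotvec [ 0.0001 -0.0043 -0.0002] dist 77.6
```

>>> carry_out(series=[[[5,20,-12,0,-0.004,0,-0.5],[5,20,-12,0,0,0,-0.5],[4,20,-12,0,0,0,-0.5],[0,0,0,0,0,0,-0.5],[0,0,0,0,0,0,-0.5]]])

```text
time: 1.85
tcp_pos: [494.1, 32.2, 106.6]
tcp_rot: [-90.0, 0.2, -5.6]
force: [-1.1, 1.0, 0.6]
grip_width: 64.1
```

```bash
python3 go.py 496 30 45 -5.5; python3 - <<'E'
from h import *
crop('top','t3.png',230,190,295,255,9);crop('scene','s3.png',185,130,280,255,5)
print(proj('top',[[496,30,68],[496,30,107]]),proj('scene',[[496,30,68]]))
E
```

```text
t 1.85 pos [494.06  32.17 106.62] rot [-90.03   0.17  -5.63] F [-1.13  0.96  0.64] T [0.04 0.   0.08] w 64.1
delta tool [ 2.32 61.61 -1.94] rotvec [ 0.0005 -0.0022 -0.0029] dist 61.7
[[260.39063389 221.06420626]
 [260.4961337  220.05229705]] [[229.75516124 207.74444759]]
```

View pics/t3.png

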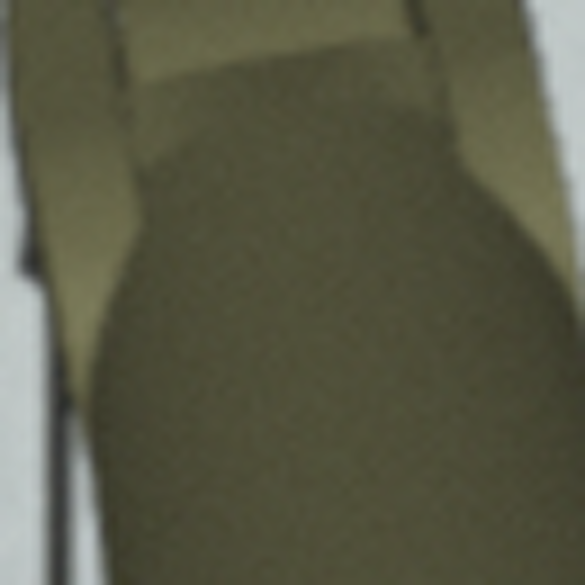

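View pics/s3.png

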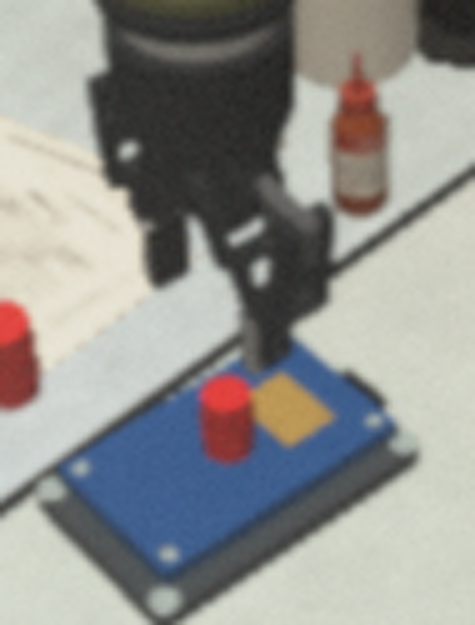

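>>> carry_out(series=[[[1,16,-1,0,-0.002,0,-0.5],[1,16,-1,0,0,0,-0.5],[0.3,16,0,0,0,0,-0.5],[0,13,0,0,0,-0.003,-0.5],[0,0,0,0,0,0,-0.5],[0,0,0,0,0,0,-0.5]]])

```text
time: 2.45
tcp_pos: [497.1, 31.4, 47.0]
tcp_rot: [-90.0, -0.2, -5.3]
force: [0.1, 0.5, 0.0]
grip_width: 64.0
```

```bash
python3 go.py 496 30 45 -5.5; python3 - <<'E'
from h import *
crop('scene','s4.png',185,130,280,255,5)
E
```

```text
t 2.45 pos [497.15  31.42  47.05] rot [-89.98  -0.18  -5.34] F [0.09 0.55 0.05] T [0.01 0.02 0.02] w 64.0
delta tool [-1.02  2.04 -1.52] rotvec [-0.0004  0.0028  0.0032] dist 2.7
```

View pics/s4.png

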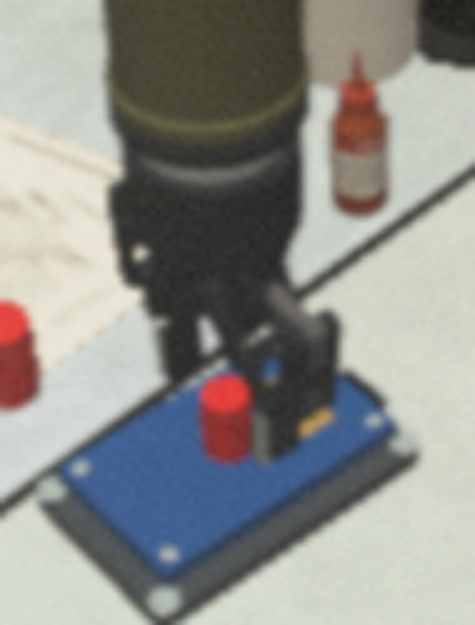

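```bash
python3 - <<'E'
from h import *
from loc import *
P=[[497-3,31.4-32,z] for z in(47,50,54)]+[[497+3,31.4+32,z] for z in (47,54)]+[[496,30,32],[496,30,68]]
print(((proj('scene',P)-[185,130]+.5)*5).round(0).tolist())
E
```

```text
[[271.0, 458.0], [271.0, 454.0], [271.0, 448.0], [186.0, 382.0], [185.0, 372.0], [229.0, 443.0], [226.0, 391.0]]
```

>>> carry_out(series=[[[-1,2,-1.5,0,0.002,0.003,-0.4],[0,0,0,0,0,0,0],[0,0,0,0,0,0,0.5],[0,0,0,0,0,0,1],[0,0,0,0,0,0,1],[0,0,0,0,0,0,1],[0,0,0,0,0,0,1]]], squeeze=30)

```text
time: 3.08
tcp_pos: [496.2, 28.9, 44.6]
tcp_rot: [-90.0, -0.0, -5.6]
force: [-0.8, 0.4, 4.9]
grip_width: 23.1
```

```bash
python3 go.py 496 30 95 -5.5; python3 - <<'E'
from h import *
crop('scene','s5.png',185,130,280,255,5)
E
```

```text
t 3.08 pos [496.18  28.87  44.62] rot [-9.00e+01 -4.00e-02 -5.55e+00] F [-0.79  0.4   4.9 ] T [-0.1   0.01 -0.02] w 23.1
delta tool [ -0.25 -50.38   1.11] rotvec [-0.0001 -0.0009  0.0007] dist 50.4
```

View pics/s5.png

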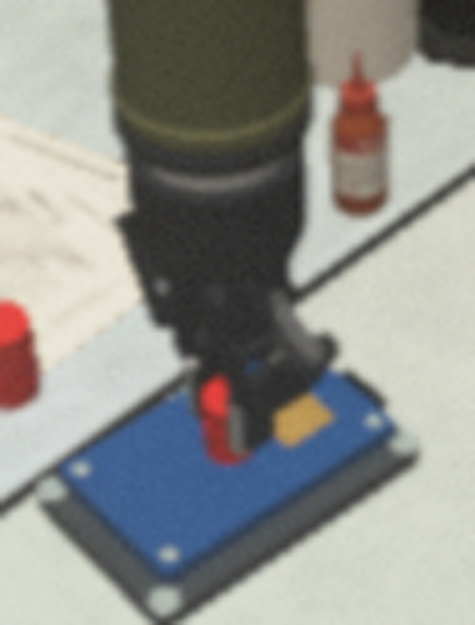

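>>> carry_out(series=[[[0,-5,0,0,0,0,1],[0,-12,0,0,0,0,1],[0,-15,0,0,0,0,1],[0,-15,0,0,0,0,1],[0,-15,0,0,0,0,1],[0,-8,0,0,0,0,1]]])

```text
time: 3.63
tcp_pos: [496.2, 29.0, 115.7]
tcp_rot: [-90.0, -0.1, -5.5]
force: [-0.1, 0.0, -0.4]
grip_width: 22.9
```

```bash
python3 go.py 532 329 90 -5.5; python3 - <<'E'
from h import *
crop('scene','s6.png',185,130,280,255,5)
E
```

```text
t 3.63 pos [496.17  28.98 115.75] rot [-8.999e+01 -6.000e-02 -5.550e+00] F [-0.12  0.04 -0.41] T [-0.02 -0.03  0.01] w 22.9
delta tool [  6.63  25.83 302.07] rotvec [-0.0003 -0.0008  0.0011] dist 303.2
```

View pics/s6.png

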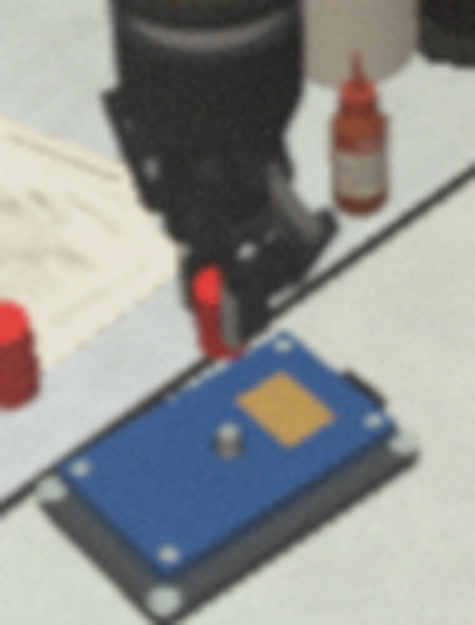

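```bash
python3 - <<'E'
from fit2 import *
S=cv2.cvtColor(viewer.camera('scene'),cv2.COLOR_RGB2BGR);cv2.imwrite('pics/sc7.png',S)
crop(S,'s7.png',215,175,245,215,15)
print(back('scene',[[230.4,215.5]],42))
o=cv2.imread('pics/s7.png')
for (x,y) in ((496,29),(492,29),(500,29)):
  for b in (-14,):
    q=(proj('scene',place(cyl(12.5,115.7-13,115.7+23),x,y,0))-[215,175]+.5)*15
    cv2.polylines(o,[cv2.convexHull(np.float32(q)).astype(np.int32)],True,(0,255,255),1)
cv2.imwrite('pics/s7o.png',o)
E
```

```text
[[495.8715508   29.18710845  42.        ]]
```

View pics/s7o.png

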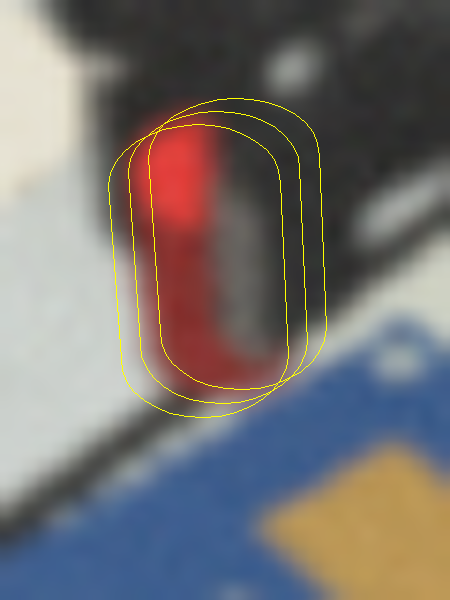

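>>> carry_out(series=[[[1,0,25,0,0,0,1],[1,0,41,0,0,0,1],[1,0,41,0,0,0,1],[1,0,41,0,0,0,1],[1,0,41,0,0,0,1],[0,3,41,0,0,0,1],[0,10,41,0,0,0,1],[0,10,30,0,0,0,1]]])

```text
time: 4.4
tcp_pos: [529.0, 331.9, 90.2]
tcp_rot: [-89.9, 0.0, -5.4]
force: [0.7, 0.5, -0.3]
grip_width: 23.0
```

>>> carry_out(series=[[[0,0,0,0,0,0,1],[0,0,0,0,0,0,1]]])

```text
time: 4.57
tcp_pos: [528.1, 329.4, 89.0]
tcp_rot: [-90.1, 0.2, -5.3]
force: [0.4, -1.4, -0.5]
grip_width: 22.9
```

```bash
python3 go.py 531 329 35 -5.5; python3 - <<'E'
from fit2 import *
S=cv2.cvtColor(viewer.camera('scene'),cv2.COLOR_RGB2BGR);cv2.imwrite('pics/sc8.png',S)
crop(S,'s8.png',130,95,210,185,7)
T=cv2.cvtColor(viewer.camera('top'),cv2.COLOR_RGB2BGR);cv2.imwrite('pics/tc8.png',T);crop(T,'t8.png',235,190,285,255,9)
E
```

```text
t 4.57 pos [528.05 329.4   89.01] rot [-90.08   0.18  -5.31] F [ 0.44 -1.36 -0.52] T [-0.04  0.05 -0.01] w 22.9
delta tool [ 3.14e+00  5.40e+01 -5.00e-02] rotvec [ 0.0014  0.0033 -0.0032] dist 54.1
```

View pics/s8.png

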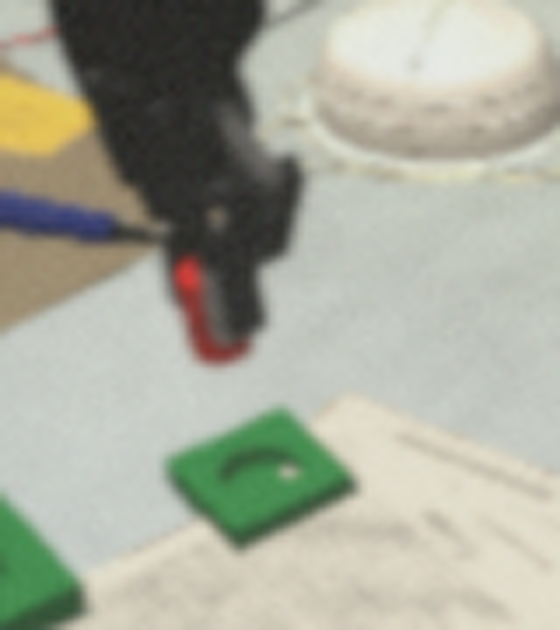

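View pics/t8.png

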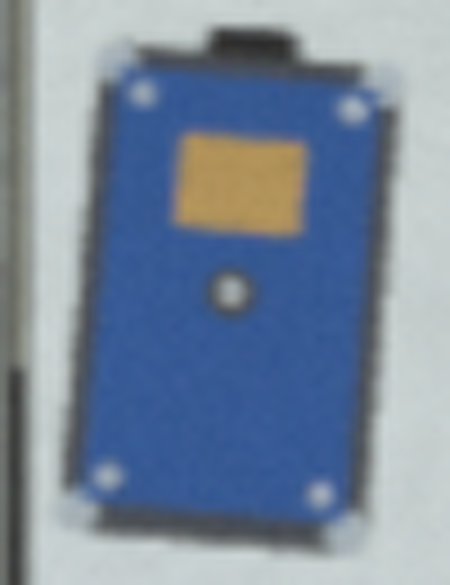

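```bash
python3 - <<'E'
from fit2 import *
print('pin top',back('top',[[260.22,222.0]],42),'brass',back('top',[[261.3,210.0]],32))
S=cv2.imread('pics/sc8.png');T=cv2.imread('pics/top0.png')
for n,im,(u0,v0,u1,v1),nm in(('scene',S,(148,145,186,178),'o1'),('top',T,(146,198,176,226),'o2')):
    s=16;o=cv2.resize(im[v0:v1,u0:u1],None,fx=s,fy=s,interpolation=cv2.INTER_CUBIC)
    for h,c in(((532,329,-.14),(0,255,255)),((530,326,-.14),(255,0,255))):
        for P in(box(56,56,14,14),cyl(15,14,14)):
            q=(proj(n,place(P,*h))-[u0,v0]+.5)*s
            cv2.polylines(o,[cv2.convexHull(np.float32(q)).astype(np.int32)],True,c,1)
    cv2.imwrite(f'pics/{nm}.png',o)
E
```

```text
pin top [[495.13931091  30.30582942  42.        ]] brass [[530.59398772  26.82356313  32.        ]]
```

View pics/o1.png

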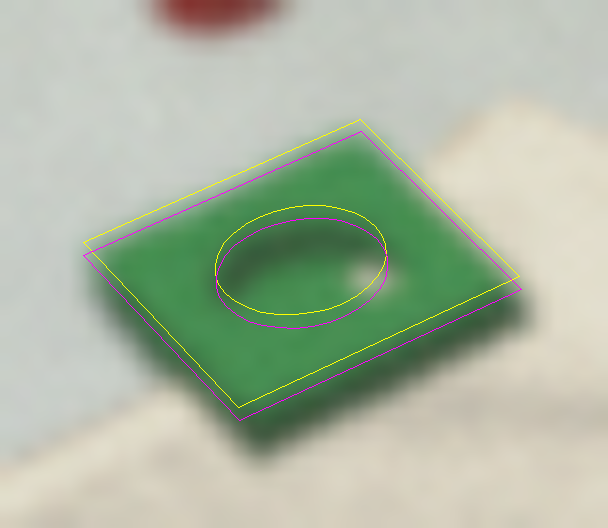

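View pics/o2.png

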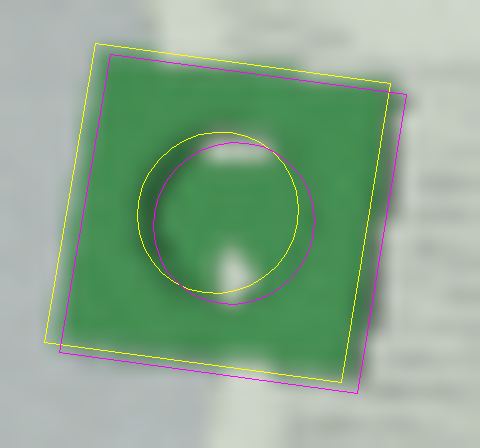

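>>> carry_out(series=[[[1.5,15,-0.8,0,0.003,-0.003,1],[1.5,18,-0.7,0,0,0,1],[0,15,0,0,0,0,1],[0,8,0,0,0,0,1],[0,0,0,0,0,0,1],[0,0,0,0,0,0,1]]])

```text
time: 5.17
tcp_pos: [533.2, 324.6, 35.6]
tcp_rot: [-90.0, -0.2, -5.8]
force: [-0.3, -0.3, 0.4]
grip_width: 23.3
```

```bash
python3 go.py 531 327 35 -5.5; python3 - <<'E'
from fit2 import *
S=cv2.cvtColor(viewer.camera('scene'),cv2.COLOR_RGB2BGR);cv2.imwrite('pics/sc9.png',S)
p=manip.get_state()['tcp_pos']
u0,v0,u1,v1=145,125,190,178;s=11
o=cv2.resize(S[v0:v1,u0:u1],None,fx=s,fy=s,interpolation=cv2.INTER_CUBIC)
cv2.imwrite('pics/s9.png',o)
o=o.copy()
for P,h in((cyl(12.5,p[2]-12.6,p[2]-12.6),(p[0],p[1],0)),(cyl(12.5,p[2]+23.4,p[2]+23.4),(p[0],p[1],0)),(box(56,56,14,14),(531,327,-.14)),(cyl(15,14,14),(531,327,-.14))):
    q=(proj('scene',place(P,*h))-[u0,v0]+.5)*s
    cv2.polylines(o,[cv2.convexHull(np.float32(q)).astype(np.int32)],True,(0,255,255),1)
cv2.imwrite('pics/s9o.png',o)
E
```

```text
t 5.17 pos [533.17 324.57  35.6 ] rot [-90.04  -0.16  -5.8 ] F [-0.29 -0.27  0.41] T [0.   0.06 0.03] w 23.3
delta tool [-2.41  0.59  2.2 ] rotvec [ 0.0006 -0.0053  0.0028] dist 3.3
```

View pics/s9.png

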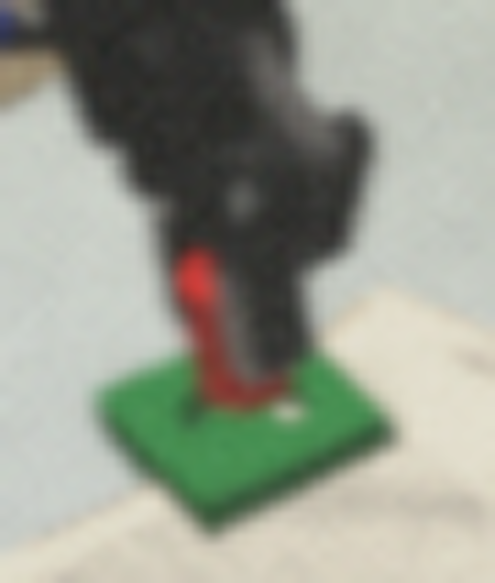

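View pics/s9o.png

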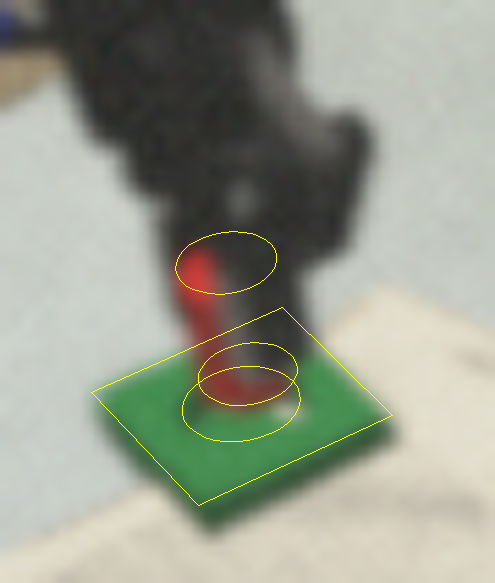

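```bash
python3 - <<'E'
from fit2 import *
S0=cv2.imread('pics/scene0.png');S=cv2.imread('pics/sc8.png');T=cv2.imread('pics/top0.png')
def top(im,roi,close=True):
    f=im.astype(float);B,G,R=f[...,0],f[...,1],f[...,2]
    g=np.clip((G-np.maximum(R,B))/35.,0,1)  # bright top: G-R ~ 70
    mm=cv2.morphologyEx((g>.5).astype(np.uint8),cv2.MORPH_CLOSE,np.ones((11,11),np.uint8));e=cv2.erode(mm,np.ones((5,5),np.uint8));g[e>0]=1
    return g
for im,n,pts in((S,'scene',[(165,172),(163,171)]),(T,'top',[(153,205)])):
    print(n,[im[v,u].tolist() for u,v in pts])
print('top face',T[203,152],S[168,160],'side',S[173,168],S[172,166],S[171,160])
vt=('top',top(T,0),(146,198,174,225))
for im in(S0,S):
    vs=('scene',top(im,0),(148,148,186,176))
    for P,nm in((box(56,56,14,14),'face'),(box(56,56,0,14),'block')):
        for v in([vt],[vs],[vt,vs]):
            p,c=fitm(v,[P],[531,327,-.14]);print(nm,v[0][0],len(v),p.round(2),round(c,1))
E
```

```text
scene [[92, 114, 102], [69, 97, 71]]
top [[82, 141, 68]]
top face [ 95 146  82] [ 77 115  72] side [189 205 212] [118 136 131] [176 195 199]
face top 1 [ 5.3176e+02  3.2744e+02 -1.2000e-01] 14.6
face scene 1 [ 5.2918e+02  3.2435e+02 -1.1000e-01] 31.6
face top 2 [ 5.3087e+02  3.2690e+02 -1.3000e-01] 54.9
block top 1 [ 5.3229e+02  3.2889e+02 -1.3000e-01] 11.3
block scene 1 [ 5.3322e+02  3.3227e+02 -1.2000e-01] 18.3
block top 2 [ 5.3228e+02  3.2971e+02 -1.3000e-01] 35.2
face top 1 [ 5.3176e+02  3.2744e+02 -1.2000e-01] 14.6
face scene 1 [ 5.2918e+02  3.2435e+02 -1.1000e-01] 33.3
face top 2 [ 5.3087e+02  3.2690e+02 -1.3000e-01] 56.4
block top 1 [ 5.3229e+02  3.2889e+02 -1.3000e-01] 11.3
block scene 1 [ 5.3304e+02  3.3183e+02 -1.4000e-01] 17.5
block top 2 [ 5.3230e+02  3.2965e+02 -1.3000e-01] 34.4
```

>>> carry_out(series=[[[-1,0,1.5,0,-0.005,0.003,1],[0,0,0,0,0,0,1],[0,0,0,0,0,0,1],[0,0,0,0,0,0,1]]])

```text
time: 5.55
tcp_pos: [532.2, 327.5, 35.9]
tcp_rot: [-90.0, -0.0, -5.4]
force: [-0.4, 0.1, -0.4]
grip_width: 22.7
```

```bash
python3 go.py 531.5 328 17 -5.5
```

```text
t 5.55 pos [532.2  327.51  35.93] rot [-8.997e+01 -4.000e-02 -5.420e+00] F [-0.44  0.06 -0.38] T [-0.03  0.03  0.09] w 22.7
delta tool [-0.76 18.93  0.41] rotvec [-0.0005  0.0013  0.0006] dist 19.0
```

Lower slowly to just inside the recess, watching force.

>>> carry_out(series=[[[-0.7,5,0.4,0,0,0,1],[0,5,0,0,0,0,1],[0,4,0,0,0,0,1],[0,2,0,0,0,0,1],[0,1,0,0,0,0,1],[0,0,0,0,0,0,1]]])

```text
time: 6.05
tcp_pos: [531.2, 327.6, 17.9]
tcp_rot: [-90.0, 0.0, -5.4]
force: [0.4, -1.2, -0.7]
grip_width: 23.3
```

```bash
python3 go.py 531.5 328 16 -5.5; python3 - <<'E'
from fit2 import *
S=cv2.cvtColor(viewer.camera('scene'),cv2.COLOR_RGB2BGR);crop(S,'s10.png',145,125,190,178,11)
E
```

```text
t 6.05 pos [531.17 327.62  17.88] rot [-9.003e+01  3.000e-02 -5.430e+00] F [ 0.42 -1.2  -0.7 ] T [-0.02 -0.02  0.02] w 23.3
delta tool [0.29 1.88 0.41] rotvec [ 0.0005  0.0012 -0.0006] dist 1.9
```

View pics/s10.png

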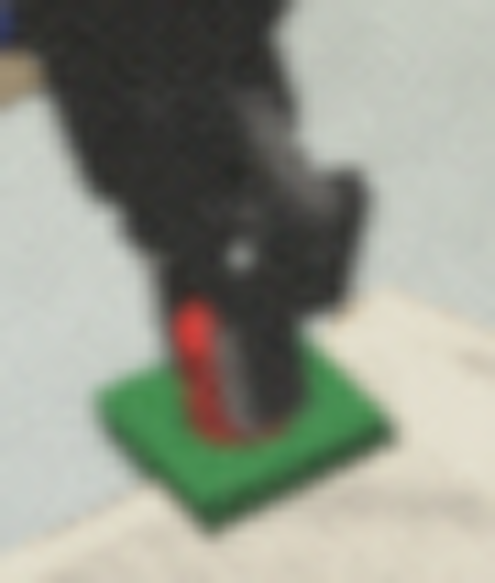

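>>> carry_out(series=[[[0,1.5,0,0,0,0,1],[0,0.5,0,0,0,0,1],[0,0,0,0,0,0,0.4],[0,0,0,0,0,0,0.3],[0,0,0,0,0,0,0],[0,0,0,0,0,0,-0.3],[0,-2,0,0,0,0,-0.6],[0,-8,0,0,0,0,-0.6]]])

```text
time: 6.77
tcp_pos: [530.7, 327.3, 25.7]
tcp_rot: [-90.1, 0.1, -5.4]
force: [0.3, 0.3, -0.3]
grip_width: 68.3
```

```bash
python3 go.py 531.5 328 100 -5.5; python3 - <<'E'
from fit2 import *
S=cv2.cvtColor(viewer.camera('scene'),cv2.COLOR_RGB2BGR);crop(S,'s11.png',145,125,190,178,11)
E
```

```text
t 6.77 pos [530.67 327.31  25.7 ] rot [-90.07   0.1   -5.43] F [ 0.26  0.29 -0.32] T [ 0.01 -0.01 -0.03] w 68.3
delta tool [  0.64 -74.3    0.67] rotvec [ 0.0013  0.0012 -0.0017] dist 74.3
```

View pics/s11.png

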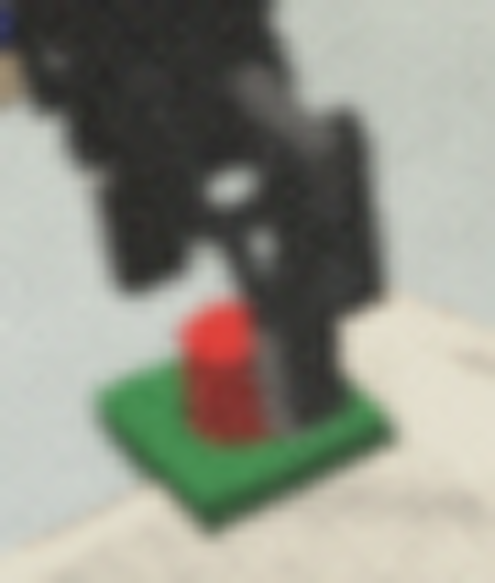

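>>> carry_out(series=[[[0,-20,0,0,0,0,-0.6],[0,-35,0,0,0,0,-0.6],[0,-35,0,0,0,0,-0.6],[0,-35,-20,0,0,0,-0.6],[0,-20,-35,0,-0.02,0,-0.6],[0,0,-41,0,-0.02,0,-0.6],[0,0,-41,0,-0.02,0,-0.6],[0,0,-41,0,-0.02,0,-0.6]]])

```text
time: 7.48
tcp_pos: [519.2, 148.8, 172.7]
tcp_rot: [-90.0, -0.1, -0.7]
force: [0.6, -1.2, -0.3]
grip_width: 68.4
```

```bash
python3 - <<'E'
from fit2 import *
T=cv2.cvtColor(viewer.camera('top'),cv2.COLOR_RGB2BGR);crop(T,'t12.png',130,180,200,250,8)
S=cv2.cvtColor(viewer.camera('scene'),cv2.COLOR_RGB2BGR);crop(S,'s12.png',145,125,190,178,11)
E
python3 go.py 552.2 -243.5 120 17.3
```

```text
t 7.58 pos [519.76 141.32 172.36] rot [-9.027e+01 -5.000e-02 -1.410e+00] F [ 0.37 -0.25  0.07] T [-0.02 -0.03  0.  ] w 68.4
delta tool [  41.84   54.19 -383.66] rotvec [ 4.800e-03 -3.265e-01  2.000e-04] dist 389.7
```

View pics/t12.png

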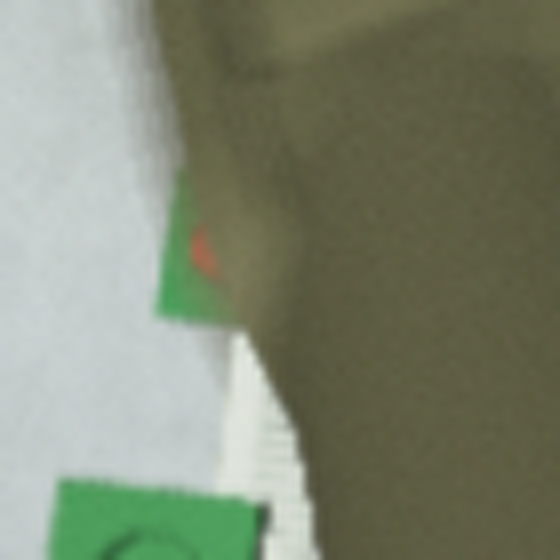

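View pics/s12.png

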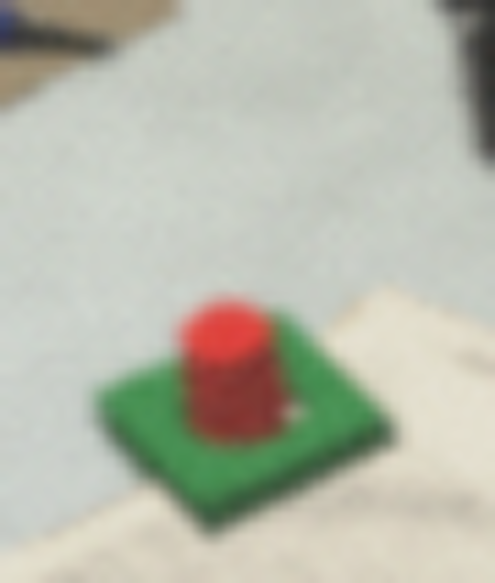

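>>> carry_out(series=[[[0,0,-40,0,-0.04,0,-0.6],[0,0,-40,0,-0.04,0,-0.6],[0,0,-40,0,-0.04,0,-0.6],[0,0,-40,0,-0.04,0,-0.6],[0,0,-40,0,-0.04,0,-0.6],[0,0,-40,0,-0.04,0,-0.6],[0,5,-40,0,-0.04,0,-0.6],[0,10,-38,0,-0.04,0,-0.6]]])

```text
time: 8.25
tcp_pos: [559.5, -166.7, 158.1]
tcp_rot: [-90.1, -0.1, 17.5]
force: [0.5, 0.4, 0.5]
grip_width: 68.7
```

>>> carry_out(series=[[[0,0,0,0,0,0,-0.6]]])

```text
time: 8.33
tcp_pos: [558.4, -174.0, 155.3]
tcp_rot: [-90.3, 0.1, 17.0]
force: [-0.4, -0.6, 0.4]
grip_width: 68.1
```

```bash
python3 go.py 552.2 -243.5 110 17.3
```

```text
t 8.33 pos [ 558.38 -174.01  155.29] rot [-90.28   0.12  17.  ] F [-0.36 -0.62  0.42] T [-0.05 -0.03 -0.  ] w 68.1
delta tool [-26.14  45.66 -64.42] rotvec [ 0.0048 -0.0052 -0.0021] dist 83.2
```

>>> carry_out(series=[[[-9,15,-21,0,0,0,-0.6],[-9,15,-21,0,0,0,-0.6],[-7,15,-19,0,0,0,-0.6],[0,0,0,0,0,0,-0.6],[0,0,0,0,0,0,-0.6],[0,0,0,0,0,0,-0.6]]])

```text
time: 8.83
tcp_pos: [553.7, -228.7, 111.9]
tcp_rot: [-90.0, -0.0, 17.5]
force: [-0.0, 0.6, -0.5]
grip_width: 68.0
```

```bash
python3 go.py 552.2 -243.5 27 17.3;  python3 - <<'E'
from fit2 import *
S=cv2.cvtColor(viewer.camera('scene'),cv2.COLOR_RGB2BGR);crop(S,'s13.png',290,210,390,310,6)
T=cv2.cvtColor(viewer.camera('top'),cv2.COLOR_RGB2BGR);crop(T,'t13.png',320,160,390,235,8)
p=[[552.2,-243.5,54],[552.2-.297*12,-243.5+.955*12,54],[552.2+.297*12,-243.5-.955*12,54]]
print((proj('scene',p)-[290,210]+.5)*6)
E
```

```text
t 8.83 pos [ 553.66 -228.7   111.92] rot [-8.998e+01 -4.000e-02  1.750e+01] F [-0.05  0.56 -0.53] T [-0.01 -0.04  0.02] w 68.0
delta tool [ -5.91  84.91 -13.71] rotvec [-0.0004  0.0036  0.0008] dist 86.2
[[308.57180728 329.77585256]
 [275.3724933  317.08551311]
 [342.05922508 342.57411662]]
```

View pics/s13.png

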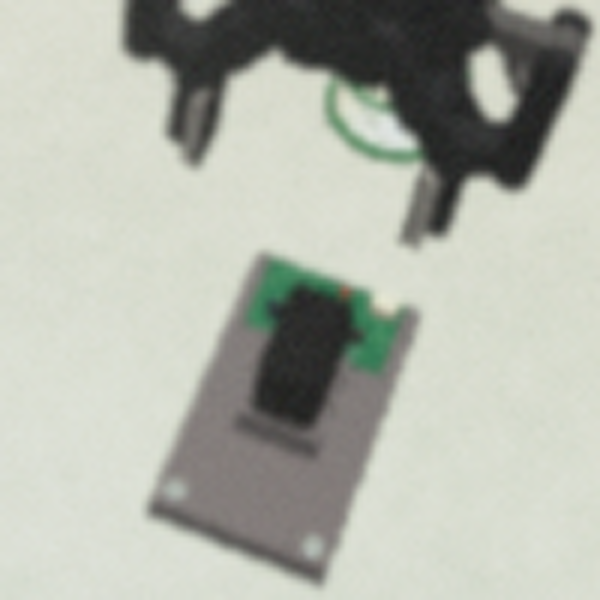

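View pics/t13.png

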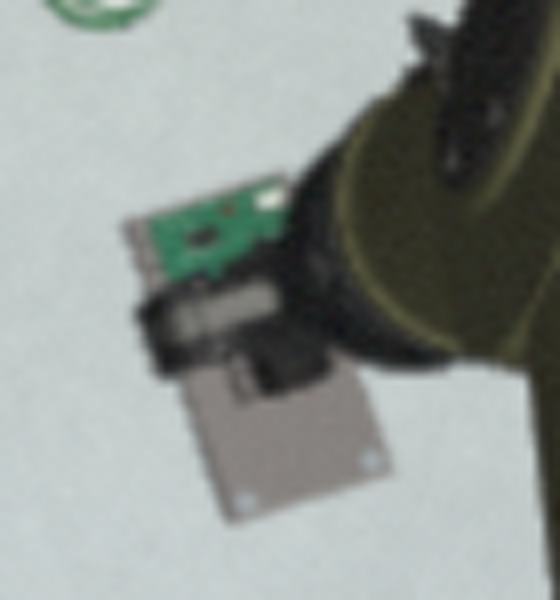

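>>> carry_out(series=[[[-3,5,-7,0,0.003,0,-0.6],[-3,12,-7,0,0,0,-0.6],[0,15,0,0,0,0,-0.6],[0,10,0,0,0,0,-0.6],[0,0,0,0,0,0,-0.6],[0,0,0,0,0,0,-0.6],[0,0,0,0,0,0,-0.6]]])

```text
time: 9.52
tcp_pos: [551.9, -244.8, 69.6]
tcp_rot: [-90.0, -0.0, 17.3]
force: [0.8, 0.7, 0.9]
grip_width: 68.3
```

```bash
python3 go.py 552.2 -243.5 26 17.3;  python3 - <<'E'
from fit2 import *
S=cv2.cvtColor(viewer.camera('scene'),cv2.COLOR_RGB2BGR);crop(S,'s14.png',290,210,390,310,6)
E
```

```text
t 9.52 pos [ 551.87 -244.82   69.58] rot [-9.000e+01 -1.000e-02  1.732e+01] F [0.78 0.75 0.9 ] T [ 0.05 -0.    0.03] w 68.3
delta tool [ 0.7  43.58  1.16] rotvec [0.     0.0004 0.0002] dist 43.6
```

View pics/s14.png

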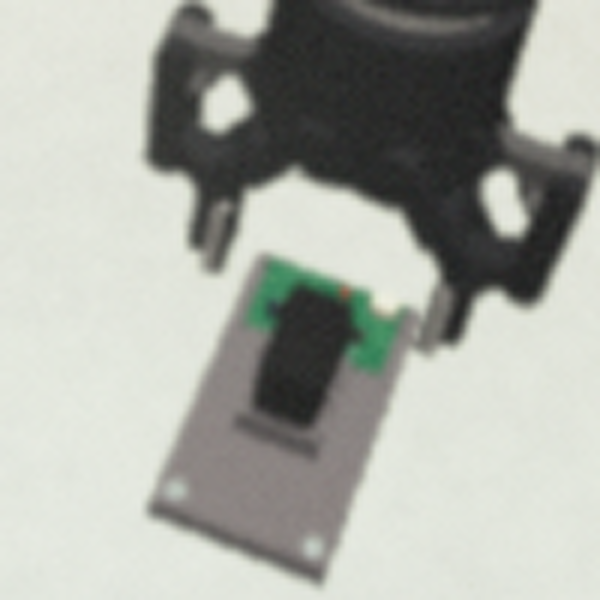

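>>> carry_out(series=[[[0.5,10,1,0,0,0,-0.6],[0,15,0,0,0,0,-0.6],[0,12,0,0,0,0,-0.6],[0,5,0,0,0,0,-0.6],[0,0,0,0,0,0,-0.6],[0,0,0,0,0,0,-0.6]]])

```text
time: 10.07
tcp_pos: [551.7, -243.7, 27.2]
tcp_rot: [-90.0, 0.0, 17.3]
force: [0.5, -0.3, -0.0]
grip_width: 68.3
```

```bash
python3 go.py 552.2 -243.5 26 17.3;  python3 - <<'E'
from fit2 import *
S=cv2.cvtColor(viewer.camera('scene'),cv2.COLOR_RGB2BGR);crop(S,'s15.png',290,210,390,310,6)
E
```

```text
t 10.07 pos [ 551.7  -243.71   27.15] rot [-8.998e+01  3.000e-02  1.732e+01] F [ 0.48 -0.32 -0.03] T [ 0.05 -0.   -0.01] w 68.3
delta tool [0.54 1.15 0.05] rotvec [-0.0004  0.0003 -0.0005] dist 1.3
```

View pics/s15.png

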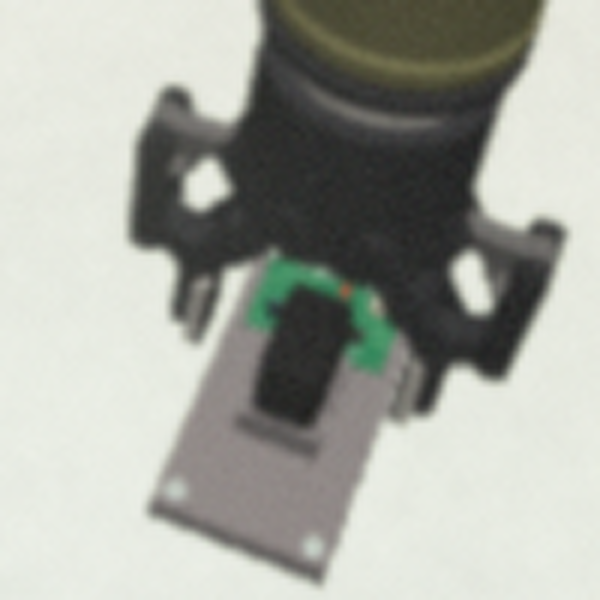

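>>> carry_out(series=[[[0.5,1,0,0,0,0,-0.4],[0,0,0,0,0,0,0],[0,0,0,0,0,0,0.5],[0,0,0,0,0,0,1],[0,0,0,0,0,0,1],[0,0,0,0,0,0,1],[0,0,0,0,0,0,1]]], squeeze=70)

```text
time: 10.7
tcp_pos: [552.5, -243.7, 26.9]
tcp_rot: [-90.0, -0.0, 17.3]
force: [-1.5, 0.8, 5.9]
grip_width: 22.7
```

```bash
python3 go.py 552.2 -243.5 100 17.3;  python3 - <<'E'
from fit2 import *
S=cv2.cvtColor(viewer.camera('scene'),cv2.COLOR_RGB2BGR);crop(S,'s16.png',290,210,390,310,6)
E
```

```text
t 10.7 pos [ 552.54 -243.72   26.95] rot [-9.003e+01 -3.000e-02  1.732e+01] F [-1.49  0.83  5.93] T [0.06 0.21 0.04] w 22.7
delta tool [ -0.22 -73.05   0.27] rotvec [0.0006 0.0003 0.0006] dist 73.1
```

View pics/s16.png

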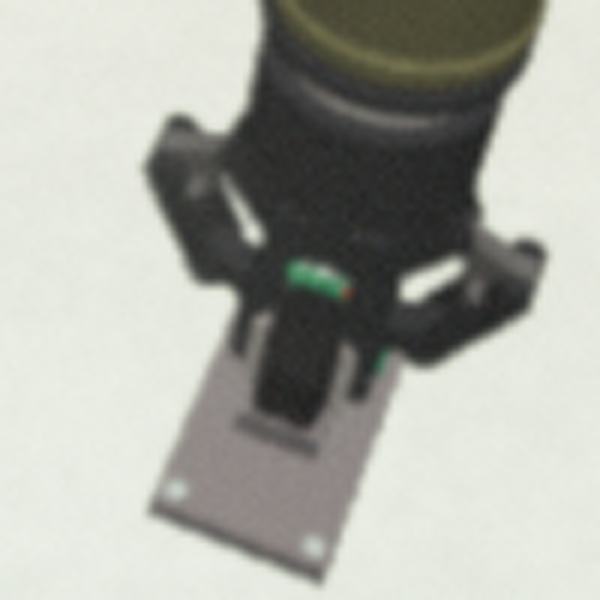

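>>> carry_out(series=[[[0,-5,0,0,0,0,1],[0,-15,0,0,0,0,1],[0,-25,0,0,0,0,1],[0,-25,0,0,0,0,1],[0,-15,0,0,0,0,1],[0,0,0,0,0,0,1],[0,0,0,0,0,0,1]]])

```text
time: 11.33
tcp_pos: [552.4, -243.7, 111.8]
tcp_rot: [-90.0, -0.0, 17.3]
force: [-0.1, 1.4, -2.2]
grip_width: 22.9
```

```bash
python3 go.py 494.4 19 110 -5.5;  python3 - <<'E'
from fit2 import *
S=cv2.cvtColor(viewer.camera('scene'),cv2.COLOR_RGB2BGR);crop(S,'s17.png',290,180,390,280,6)
E
```

```text
t 11.33 pos [ 552.39 -243.72  111.76] rot [-9.004e+01 -5.000e-02  1.731e+01] F [-0.1   1.45 -2.2 ] T [ 0.03  0.07 -0.01] w 22.9
delta tool [ 22.8    1.58 268.08] rotvec [0.0006 0.3981 0.0009] dist 269.1
```

View pics/s17.png

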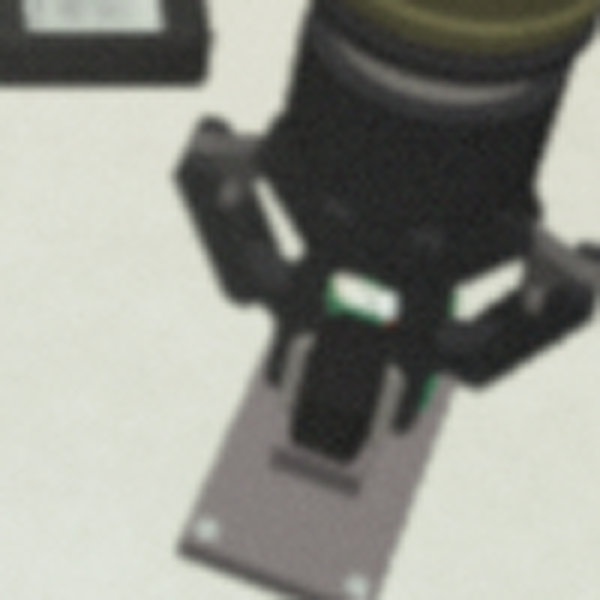

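>>> carry_out(series=[[[2,0,20,0,0.05,0,1],[0,0,35,0,0.05,0,1],[-2,0,38,0,0.05,0,1],[-4,0,38,0,0.05,0,1],[-5,0,38,0,0.05,0,1],[-6,0,38,0,0.05,0,1],[-7,0,32,0,0.05,0,1],[-8,0,20,0,0.048,0,1]]])

```text
time: 12.05
tcp_pos: [487.4, 15.0, 110.0]
tcp_rot: [-89.9, 0.2, -5.4]
force: [0.4, 0.8, -1.7]
grip_width: 22.9
```

>>> carry_out(series=[[[0,0,0,0,0,0,1],[0,0,0,0,0,0,1],[0,0,0,0,0,0,1]]])

```text
time: 12.3
tcp_pos: [488.8, 10.4, 110.5]
tcp_rot: [-90.1, 0.1, -5.5]
force: [0.8, -0.3, -1.5]
grip_width: 22.8
```

```bash
python3 go.py 494.4 19 110 -5.5
```

```text
t 12.3 pos [488.8   10.38 110.52] rot [-9.005e+01  9.000e-02 -5.460e+00] F [ 0.75 -0.3  -1.45] T [-0.03 -0.01 -0.  ] w 22.8
delta tool [4.75 0.51 9.12] rotvec [ 0.001   0.0007 -0.0016] dist 10.3
```

>>> carry_out(series=[[[2.5,5,4.5,0,0,0,1],[2.2,12,4.5,0,0,0,1],[0,12,0,0,0,0,1],[0,6,0,0,0,0,1],[0,0,0,0,0,0,1],[0,0,0,0,0,0,1],[0,0,0,0,0,0,1]]])

```text
time: 12.88
tcp_pos: [495.1, 19.0, 76.7]
tcp_rot: [-90.0, -0.0, -5.5]
force: [-0.5, -0.6, -2.9]
grip_width: 22.9
```

```bash
python3 go.py 494.4 19 75 -5.5; python3 - <<'E'
from fit2 import *
S=cv2.cvtColor(viewer.camera('scene'),cv2.COLOR_RGB2BGR);cv2.imwrite('pics/sc18.png',S);p=manip.get_state()['tcp_pos']
u0,v0,u1,v1=180,150,285,255;s=6
o=cv2.resize(S[v0:v1,u0:u1],None,fx=s,fy=s,interpolation=cv2.INTER_CUBIC)
b=p[2]-27
for P in(box(120,64,b,b+10),box(40,24,b+22,b+54)):
    q=(proj('scene',place(P,p[0],p[1],-.096))-[u0,v0]+.5)*s
    cv2.polylines(o,[cv2.convexHull(np.float32(q)).astype(np.int32)],True,(0,255,255),1)
cv2.imwrite('pics/s18.png',o)
T=cv2.cvtColor(viewer.camera('top'),cv2.COLOR_RGB2BGR);cv2.imwrite('pics/tc18.png',T);crop(T,'t18.png',230,180,295,260,8)
E
```

```text
t 12.88 pos [495.12  18.97  76.65] rot [-9.001e+01 -2.000e-02 -5.540e+00] F [-0.54 -0.6  -2.89] T [-0.01 -0.02  0.01] w 22.9
delta tool [-0.72  1.65 -0.04] rotvec [ 0.0001 -0.0008  0.0003] dist 1.8
```

View pics/s18.png

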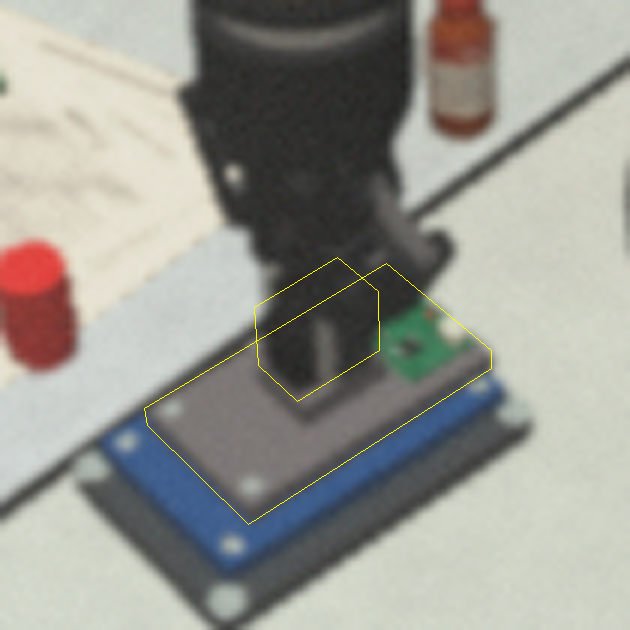

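View pics/t18.png

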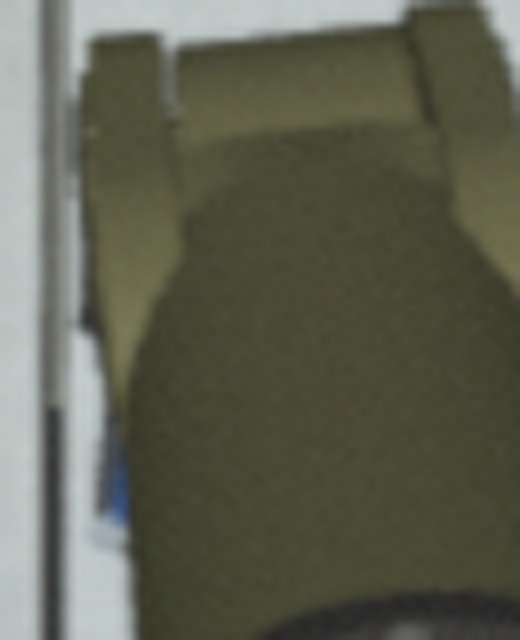

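>>> carry_out(series=[[[-0.5,3,0,0,0,0,1],[0,2,0,0,0,0,1],[0,0.7,0,0,0,0,1],[0,0,0,0,0,0,1],[0,0,0,0,0,0,1]]])

```text
time: 13.4
tcp_pos: [494.3, 19.6, 70.7]
tcp_rot: [-90.0, 0.0, -5.5]
force: [0.0, -0.7, -2.4]
grip_width: 22.9
```

```bash
python3 go.py 494.4 19 69 -5.5
```

```text
t 13.4 pos [494.28  19.57  70.66] rot [-9.00e+01  1.00e-02 -5.49e+00] F [ 0.02 -0.71 -2.43] T [ 0.06  0.   -0.03] w 22.9
delta tool [ 0.17  1.66 -0.55] rotvec [ 0.0001  0.0002 -0.0001] dist 1.8
```

>>> carry_out(series=[[[0,0.7,0,0,0,0,1],[0,0.5,0,0,0,0,1],[0,0.5,0,0,0,0,1],[0,0,0,0,0,0,1]]])

```text
time: 13.73
tcp_pos: [494.3, 19.6, 68.9]
tcp_rot: [-90.0, 0.0, -5.5]
force: [0.1, 0.2, -2.3]
grip_width: 22.7
```

```bash
python3 go.py 494.4 19 69 -5.5
```

```text
t 13.73 pos [494.31  19.57  68.95] rot [-90.     0.    -5.49] F [ 0.1   0.23 -2.33] T [-0.06 -0.03  0.01] w 22.7
delta tool [ 0.14 -0.05 -0.56] rotvec [ 0.      0.0002 -0.    ] dist 0.6
```

>>> carry_out(series=[[[0,0.5,0,0,0,0,1],[0,0.4,0,0,0,0,1],[0,0,0,0,0,0,1]]])

```text
time: 13.98
tcp_pos: [494.4, 19.5, 68.7]
tcp_rot: [-90.0, -0.0, -5.5]
force: [-2.0, -0.5, 6.5]
grip_width: 22.8
```

```bash
python3 go.py 494.4 19 69 -5.5
```

```text
t 13.98 pos [494.37  19.54  68.73] rot [-9.00e+01 -3.00e-02 -5.49e+00] F [-1.98 -0.51  6.46] T [0.03 0.55 0.07] w 22.8
delta tool [ 0.08 -0.27 -0.54] rotvec [-0.      0.0001  0.0004] dist 0.6
```

>>> carry_out(series=[[[0,-0.4,0,0,0,0,1],[0,0,0,0,0,0,1]]])

```text
time: 14.15
tcp_pos: [494.4, 19.6, 68.8]
tcp_rot: [-90.0, -0.0, -5.5]
force: [-1.4, 0.1, 3.5]
grip_width: 22.6
```

```bash
python3 go.py 495.5 30 69 -5.5; python3 - <<'E'
from fit2 import *
S=cv2.cvtColor(viewer.camera('scene'),cv2.COLOR_RGB2BGR);cv2.imwrite('pics/sc19.png',S);p=manip.get_state()['tcp_pos']
u0,v0,u1,v1=180,150,285,255;s=6
o=cv2.resize(S[v0:v1,u0:u1],None,fx=s,fy=s,interpolation=cv2.INTER_CUBIC)
b=p[2]-27
for P in(box(120,64,b,b+10),):
    q=(proj('scene',place(P,p[0],p[1],-.096))-[u0,v0]+.5)*s
    cv2.polylines(o,[cv2.convexHull(np.float32(q)).astype(np.int32)],True,(0,255,255),1)
cv2.imwrite('pics/s19.png',o)
E
```

```text
t 14.15 pos [494.38  19.56  68.79] rot [-9.00e+01 -2.00e-02 -5.49e+00] F [-1.45  0.06  3.52] T [0.05 0.38 0.03] w 22.6
delta tool [ 0.11 -0.21 10.5 ] rotvec [-0.      0.0002  0.0004] dist 10.5
```

View pics/s19.png

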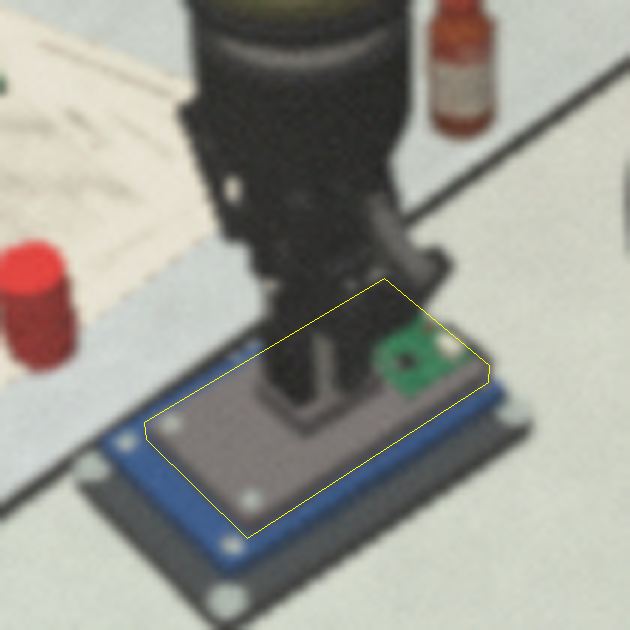

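>>> carry_out(series=[[[0,-0.15,1,0,0,0,1],[0,0,1.5,0,0,0,1],[0,0,1.5,0,0,0,1],[0,0,1.5,0,0,0,1],[0,0,0.5,0,0,0,1]]])

```text
time: 14.62
tcp_pos: [495.1, 25.9, 68.6]
tcp_rot: [-90.0, -0.0, -5.5]
force: [-0.2, -1.7, 0.8]
grip_width: 22.9
```

```bash
python3 go.py 495.5 30 69 -5.5
```

```text
t 14.62 pos [495.09  25.87  68.64] rot [-8.999e+01 -2.000e-02 -5.480e+00] F [-0.18 -1.71  0.76] T [-0.32 -0.05 -0.01] w 22.9
delta tool [ 0.01 -0.36  4.15] rotvec [-0.0001  0.0004  0.0003] dist 4.2
```

>>> carry_out(series=[[[0,0.1,1.2,0,0,0,1],[0,0,1.2,0,0,0,1],[0,0,1,0,0,0,1],[0,0,0.5,0,0,0,1],[0,0,0,0,0,0,1]]])

```text
time: 15.03
tcp_pos: [495.1, 29.9, 68.3]
tcp_rot: [-90.0, 0.0, -5.5]
force: [-0.2, 0.0, -2.5]
grip_width: 23.1
```

```bash
python3 go.py 495.5 30 69 -5.5
```

```text
t 15.03 pos [495.06  29.87  68.34] rot [-8.999e+01  3.000e-02 -5.460e+00] F [-0.21  0.03 -2.54] T [-0.03  0.02  0.05] w 23.1
delta tool [ 0.42 -0.66  0.17] rotvec [-0.0002  0.0008 -0.0005] dist 0.8
```

>>> carry_out(series=[[[0.3,1,0,0,0,0,1],[0,1,0,0,0,0,1],[0,1,0,0,0,0,1],[0,1,0,0,0,0,1],[0,0,0,0,0,0,1]]])

```text
time: 15.45
tcp_pos: [495.4, 29.3, 64.3]
tcp_rot: [-90.0, 0.0, -5.5]
force: [-0.3, 0.1, -2.0]
grip_width: 22.6
```

```bash
python3 go.py 495.5 30 59 -5.5
```

```text
t 15.45 pos [495.39  29.3   64.3 ] rot [-9.001e+01  3.000e-02 -5.500e+00] F [-0.29  0.05 -1.99] T [-0.    0.04 -0.06] w 22.6
delta tool [0.04 5.3  0.71] rotvec [ 0.0001  0.     -0.0005] dist 5.4
```

In the hole, free. Down to the deck.

>>> carry_out(series=[[[0,1.5,0.2,0,0,0,1],[0,1.5,0,0,0,0,1],[0,1.2,0,0,0,0,1],[0,0.7,0,0,0,0,1],[0,0.4,0,0,0,0,1],[0,0,0,0,0,0,1],[0,0,0,0,0,0,1]]])

```text
time: 16.03
tcp_pos: [495.6, 29.6, 59.3]
tcp_rot: [-90.0, 0.0, -5.5]
force: [-0.2, -0.1, -1.4]
grip_width: 22.8
```

```bash
python3 go.py 495.5 30 53 -5.5
```

```text
t 16.03 pos [495.57  29.59  59.26] rot [-90.     0.    -5.49] F [-0.18 -0.1  -1.43] T [-0.01  0.02  0.  ] w 22.8
delta tool [-0.11  6.26  0.4 ] rotvec [ 0.      0.0002 -0.    ] dist 6.3
```

>>> carry_out(series=[[[0,1.2,0,0,0,0,1],[0,1.2,0,0,0,0,1],[0,1.2,0,0,0,0,1],[0,1,0,0,0,0,1],[0,1,0,0,0,0,1],[0,0.7,0,0,0,0,1],[0,0,0,0,0,0,1],[0,0,0,0,0,0,1]]])

```text
time: 16.7
tcp_pos: [495.7, 29.6, 53.3]
tcp_rot: [-90.0, -0.0, -5.5]
force: [-2.0, 0.3, 7.1]
grip_width: 22.8
```

```bash
python3 go.py 495.5 30 53 -5.5
```

```text
t 16.7 pos [495.71  29.61  53.35] rot [-9.00e+01 -3.00e-02 -5.49e+00] F [-2.    0.27  7.13] T [-0.06  0.47  0.01] w 22.8
delta tool [-0.25  0.35  0.37] rotvec [-0.0001  0.0002  0.0005] dist 0.6
```

>>> carry_out(series=[[[0,0.5,0,0,0,0,1],[0,0.5,0,0,0,0,1],[0,0,0,0,0,0,1],[0,0,0,0,0,0,1]]])

```text
time: 17.03
tcp_pos: [495.7, 29.6, 52.9]
tcp_rot: [-90.0, -0.1, -5.5]
force: [-2.8, 0.3, 13.7]
grip_width: 22.7
```

```bash
python3 go.py 495.5 30 53 -5.5
```

```text
t 17.03 pos [495.75  29.62  52.86] rot [-8.999e+01 -5.000e-02 -5.490e+00] F [-2.78  0.29 13.69] T [-0.07  0.81  0.02] w 22.7
delta tool [-0.28 -0.14  0.36] rotvec [-0.0002  0.0001  0.0009] dist 0.5
```

>>> carry_out(series=[[[0,0.4,0,0,0,0,1],[0,0,0,0,0,0,1],[0,0,0,0,0,0,1],[0,0,0,0,0,0,1]]])

```text
time: 17.37
tcp_pos: [495.7, 29.6, 52.8]
tcp_rot: [-90.0, -0.1, -5.5]
force: [-5.4, 0.7, 18.1]
grip_width: 23.2
```

```bash
python3 go.py 495.5 30 53 -5.5; python3 - <<'E'
from fit2 import *
S=cv2.cvtColor(viewer.camera('scene'),cv2.COLOR_RGB2BGR);crop(S,'s20.png',140,130,280,260,5)
E
```

```text
t 17.37 pos [495.71  29.58  52.82] rot [-8.999e+01 -6.000e-02 -5.490e+00] F [-5.37  0.69 18.09] T [-0.08  1.05 -0.02] w 23.2
delta tool [-0.25 -0.18  0.4 ] rotvec [-0.0002  0.0001  0.0011] dist 0.5
```

View pics/s20.png

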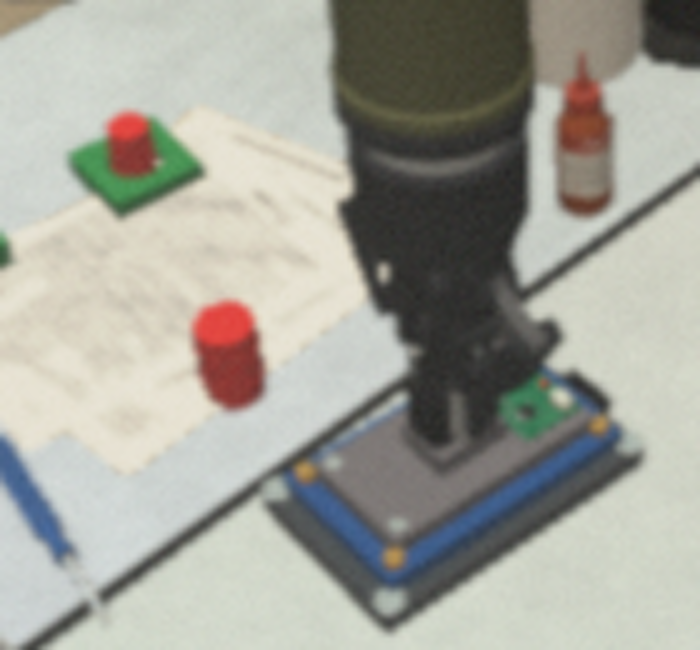

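The scene view shows the carrier flat on the pin with its board over the contacts. The deck corners have turned orange at about (305,472) and (393,556), and the cap is upright in the small holder at (130,145). I'm handing in.

```bash
python3 -c "
from cell import manip
print(manip.job_done()); s=manip.get_state(); print(s['time'],s['tcp_pos'].round(2),s['force'].round(1))"
```

```text
the job is handed in; nothing more can be done
None
the job is handed in; nothing more can be done
```

I've handed the job in at about 17.4 s, with the carrier on the pin, pressed to the deck's stop and still gripped. The hand-in gives no verdict, so this rests on my own last checks.

- **Cap:** I moved the small red cap from the pin into the small green holder and let go of it. The last picture shows it standing upright in the recess.
- **Carrier on the pin tip:** I set it down about 10 mm to one side of the pin. The first contact was about 9 N, more than the few N advised, so I backed off before sliding. There was no sign of the carrier swivelling in the fingers.
- **Drop over the pin:** as I slid it across, the contact force vanished at the pin position, and it then went down freely to the deck.
- **Final press:** the last reading was about 18 N upward on the tool. The finger height puts the underside about 6 mm below the raised deck's top, which is the stop. The deck's corner marks also turned orange.
- **Other things on the bench:** I did not knowingly touch any of them. The bottle and the larger cap look unmoved in the last picture, but I did not check the other bystanders at the end.
- **Disagreement:** the two cameras differed by up to about 4 mm on the holder's position. I used a value in between, and the cap entered the recess without resistance.

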